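Changeover: locating bars home in the clamp blocks, caddy on its hook

TASK

Change over the assembly fixture: slide every aluminium locating bar on the table lengthwise into a clamp-block slot of its own, pushing each one fully home until it meets the hidden stop inside. When all bars are home, hang the empty blue caddy by its handle on the hook of the stand. Leave the pump housing and the oil bottle where they stand.

Things in the scene. Friction and masses are not known exactly. Their poses are not given: they have to be found in the camera images.
- bar0_center (a point): an aluminium locating bar, square 26 x 26 mm and 150 mm long with rounded edges and small cross holes, 0.2 kg; the point is its very centre, its x axis runs along its length (both ends alike, all four sides alike). At the start it lies on the table, roughly pointing away from the robot. Some of the four bars may be absent
- bar1_center (a point): an aluminium locating bar, square 26 x 26 mm and 150 mm long with rounded edges and small cross holes, 0.2 kg; the point is its very centre, its x axis runs along its length (both ends alike, all four sides alike). At the start it lies on the table, roughly pointing away from the robot. Some of the four bars may be absent
- bar2_center (a point): an aluminium locating bar, square 26 x 26 mm and 150 mm long with rounded edges and small cross holes, 0.2 kg; the point is its very centre, its x axis runs along its length (both ends alike, all four sides alike). At the start it lies on the table, roughly pointing away from the robot. Some of the four bars may be absent
- bar3_center (a point): an aluminium locating bar, square 26 x 26 mm and 150 mm long with rounded edges and small cross holes, 0.2 kg; the point is its very centre, its x axis runs along its length (both ends alike, all four sides alike). At the start it lies on the table, roughly pointing away from the robot. Some of the four bars may be absent
- bar0: the same bar as bar0_center, origin in the middle of one of its long sides (use the centre point for handling)
- bar1: the same bar as bar1_center, origin in the middle of one of its long sides (use the centre point for handling)
- bar2: the same bar as bar2_center, origin in the middle of one of its long sides (use the centre point for handling)
- bar3: the same bar as bar3_center, origin in the middle of one of its long sides (use the centre point for handling)
- block0_mouth (a point): middle of the mouth of a clamp block's blind slot, 31 x 31 mm, open only towards the robot. x points into the slot (level), y sideways, z up. Slot floor 15.5 mm below the point, block top 29.5 mm above it. The hidden stop is 75 to 105 mm in, at a different depth in each block: it can only be found by feel. A bar that is home sticks out 45 to 75 mm
- block1_mouth (a point): middle of the mouth of a clamp block's blind slot, 31 x 31 mm, open only towards the robot. x points into the slot (level), y sideways, z up. Slot floor 15.5 mm below the point, block top 29.5 mm above it. The hidden stop is 75 to 105 mm in, at a different depth in each block: it can only be found by feel. A bar that is home sticks out 45 to 75 mm
- block2_mouth (a point): middle of the mouth of a clamp block's blind slot, 31 x 31 mm, open only towards the robot. x points into the slot (level), y sideways, z up. Slot floor 15.5 mm below the point, block top 29.5 mm above it. The hidden stop is 75 to 105 mm in, at a different depth in each block: it can only be found by feel. A bar that is home sticks out 45 to 75 mm
- block3_mouth (a point): middle of the mouth of a clamp block's blind slot, 31 x 31 mm, open only towards the robot. x points into the slot (level), y sideways, z up. Slot floor 15.5 mm below the point, block top 29.5 mm above it. The hidden stop is 75 to 105 mm in, at a different depth in each block: it can only be found by feel. A bar that is home sticks out 45 to 75 mm
- plate: aluminium plate, 170 x 470 x 12 mm, fixed to the table, carrying four grey clamp blocks side by side about 110 mm apart, each 130 mm long, 60 mm wide, top 105 mm above the table, with a slot lengthwise; the mouth edges are rounded by 7 mm; a tongue 20 mm wide, 10 mm thick carries the slot floor 47 mm out. Origin: middle of its underside
- caddy_handle (a point): centre of the grip of the empty blue caddy (0.25 kg): an open box 90 x 130 x 50 mm with two side straps that carry an upright flat grip, 14 mm thick (along its x axis), 130 mm long (y), 30 mm high (z). Point at half height of the grip, 140 mm above the caddy's underside; the open window below the grip is 75 mm high and 118 mm wide
- caddy: the same caddy, origin in the middle of its underside, z up
- hook_seat (a point): the hanging place on the fixed hook stand: top of a level round steel arm, 10 mm thick, 215 mm above the table. The arm runs along the point's x axis: +x to the post (near face 55 mm away), -x to the free tip, 45 mm away, turned up 20 mm above the arm's top. Hung there, the underside of the grip rests on the arm
- stand: the hook stand: foot plate 150 x 130 x 12 mm, post 20 mm square and 223 mm high. Origin on the table straight below the hanging place; x points to the post
- housing: a bystander: steel pump housing with round flange, 80 mm wide, 75 mm high, standing; origin in its underside
- oil: a bystander: white plastic bottle, 52 mm wide, 130 mm high, standing; origin in its underside
Mind the look-alikes: they are no part of the job. Leave any green or turquoise look-alike of the bar1 alone.

How it is judged:
On the way, in this order (a step that is already met when the one before it is completed fails the run):
1. every bar present is home in a slot of its own, its end within 3 mm of the hidden stop (((x of bar0_center in the frame of block0_mouth between 0.002 and 0.009 m and y of bar0_center in the frame of block0_mouth between -0.006 and 0.006 m and z of bar0_center in the frame of block0_mouth between -0.008 and 0.006 m and angle between the x axis of bar0_center and the x axis of block0_mouth, either way round below 0.12 rad) or (x of bar0_center in the frame of block1_mouth between 0.009 and 0.016 m and y of bar0_center in the frame of block1_mouth between -0.006 and 0.006 m and z of bar0_center in the frame of block1_mouth between -0.008 and 0.006 m and angle between the x axis of bar0_center and the x axis of block1_mouth, either way round below 0.12 rad) or (x of bar0_center in the frame of block2_mouth between 0.015 and 0.022 m and y of bar0_center in the frame of block2_mouth between -0.006 and 0.006 m and z of bar0_center in the frame of block2_mouth between -0.008 and 0.006 m and angle between the x axis of bar0_center and the x axis of block2_mouth, either way round below 0.12 rad) or (x of bar0_center in the frame of block3_mouth between 0.022 and 0.029 m and y of bar0_center in the frame of block3_mouth between -0.006 and 0.006 m and z of bar0_center in the frame of block3_mouth between -0.008 and 0.006 m and angle between the x axis of bar0_center and the x axis of block3_mouth, either way round below 0.12 rad)) and ((x of bar1_center in the frame of block0_mouth between 0.002 and 0.009 m and y of bar1_center in the frame of block0_mouth between -0.006 and 0.006 m and z of bar1_center in the frame of block0_mouth between -0.008 and 0.006 m and angle between the x axis of bar1_center and the x axis of block0_mouth, either way round below 0.12 rad) or (x of bar1_center in the frame of block1_mouth between 0.009 and 0.016 m and y of bar1_center in the frame of block1_mouth between -0.006 and 0.006 m and z of bar1_center in the frame of block1_mouth between -0.008 and 0.006 m and angle between the x axis of bar1_center and the x axis of block1_mouth, either way round below 0.12 rad) or (x of bar1_center in the frame of block2_mouth between 0.015 and 0.022 m and y of bar1_center in the frame of block2_mouth between -0.006 and 0.006 m and z of bar1_center in the frame of block2_mouth between -0.008 and 0.006 m and angle between the x axis of bar1_center and the x axis of block2_mouth, either way round below 0.12 rad) or (x of bar1_center in the frame of block3_mouth between 0.022 and 0.029 m and y of bar1_center in the frame of block3_mouth between -0.006 and 0.006 m and z of bar1_center in the frame of block3_mouth between -0.008 and 0.006 m and angle between the x axis of bar1_center and the x axis of block3_mouth, either way round below 0.12 rad)) and ((x of bar2_center in the frame of block0_mouth between 0.002 and 0.009 m and y of bar2_center in the frame of block0_mouth between -0.006 and 0.006 m and z of bar2_center in the frame of block0_mouth between -0.008 and 0.006 m and angle between the x axis of bar2_center and the x axis of block0_mouth, either way round below 0.12 rad) or (x of bar2_center in the frame of block1_mouth between 0.009 and 0.016 m and y of bar2_center in the frame of block1_mouth between -0.006 and 0.006 m and z of bar2_center in the frame of block1_mouth between -0.008 and 0.006 m and angle between the x axis of bar2_center and the x axis of block1_mouth, either way round below 0.12 rad) or (x of bar2_center in the frame of block2_mouth between 0.015 and 0.022 m and y of bar2_center in the frame of block2_mouth between -0.006 and 0.006 m and z of bar2_center in the frame of block2_mouth between -0.008 and 0.006 m and angle between the x axis of bar2_center and the x axis of block2_mouth, either way round below 0.12 rad) or (x of bar2_center in the frame of block3_mouth between 0.022 and 0.029 m and y of bar2_center in the frame of block3_mouth between -0.006 and 0.006 m and z of bar2_center in the frame of block3_mouth between -0.008 and 0.006 m and angle between the x axis of bar2_center and the x axis of block3_mouth, either way round below 0.12 rad)) and ((x of bar3_center in the frame of block0_mouth between 0.002 and 0.009 m and y of bar3_center in the frame of block0_mouth between -0.006 and 0.006 m and z of bar3_center in the frame of block0_mouth between -0.008 and 0.006 m and angle between the x axis of bar3_center and the x axis of block0_mouth, either way round below 0.12 rad) or (x of bar3_center in the frame of block1_mouth between 0.009 and 0.016 m and y of bar3_center in the frame of block1_mouth between -0.006 and 0.006 m and z of bar3_center in the frame of block1_mouth between -0.008 and 0.006 m and angle between the x axis of bar3_center and the x axis of block1_mouth, either way round below 0.12 rad) or (x of bar3_center in the frame of block2_mouth between 0.015 and 0.022 m and y of bar3_center in the frame of block2_mouth between -0.006 and 0.006 m and z of bar3_center in the frame of block2_mouth between -0.008 and 0.006 m and angle between the x axis of bar3_center and the x axis of block2_mouth, either way round below 0.12 rad) or (x of bar3_center in the frame of block3_mouth between 0.022 and 0.029 m and y of bar3_center in the frame of block3_mouth between -0.006 and 0.006 m and z of bar3_center in the frame of block3_mouth between -0.008 and 0.006 m and angle between the x axis of bar3_center and the x axis of block3_mouth, either way round below 0.12 rad))), for 0.2 s.
2. the caddy hangs by its handle on the hook (x of caddy_handle in the frame of hook_seat between -0.034 and 0.03 m and y of caddy_handle in the frame of hook_seat between -0.05 and 0.05 m and z of caddy_handle in the frame of hook_seat between 0.005 and 0.03 m and angle between caddy_handle's own z axis and vertical below 0.35 rad), for 0.2 s.
At the end, for the whole second after the job is handed in: Every bar present lies in a slot with its inner end within 3 mm of the slot's hidden stop; the caddy hangs with its grip on the hook arm between tip and post (grip within 5 cm of centred), upright within 20 degrees; all at rest (all of step 1 and all of step 2 and linear speed of each of caddy, bar0, bar1, bar2, bar3 below 0.03 m/s); the robot touches nothing.
It fails at once if the housing is pushed more than 4 cm away or knocked over (distance of housing from where it was at the start of the episode above 0.04 m or angle between housing's own z axis and vertical above 0.6 rad).
It fails at once if the oil is pushed more than 4 cm away or knocked over (distance of oil from where it was at the start of the episode above 0.04 m or angle between oil's own z axis and vertical above 0.6 rad).
Of bar0, bar1, bar2, bar3 only 3 to 4 are there at a start; the rules pass over those that are not, and their reading is None.
At some moment in a run one of bar0, bar1, bar2, bar3 may be knocked a few centimetres aside while the robot is not near it.
Once in a run the grip may slacken for a moment while it holds something.
It also fails if it takes over 210 s, if anything falls off the work surface, if the arm or the gripper's body presses on something with over 40 N, if the wrist force passes 120 N, or if a joint passes its speed limit or range.

ROBOT

A 6-joint arm with a two-finger parallel gripper is mounted at the origin on the work surface. World frame = base frame: x ahead of the robot, y to its left, z up, the work surface at z = 0. Lengths are in m, angles in rad, forces in N, time in s.
With the tool pointing down it reaches from about 0.25 to 0.775 m from the base axis. Payload 4 kg.
Tool frame: the origin (TCP) lies between the finger pads; the fingertips stand 14 mm ahead of it and the grasp point (between the pads) lies 5 mm behind it; z points along the fingers, y is the direction in which the jaws open and shut (so a half turn about z gives the same grasp; the last joint's range is limited). The gripper opens to 94 mm and grips with 3 to 60 N. Pads are 16 mm wide; open, the fingers measure 119 mm over their backs; the gripper's body (75 mm by 177 mm) begins 78 mm behind the grasp point.
Start: joints at [-1.259, 0.087, 1.371, -0, 1.684, -0.103], TCP at [0.222, -0.503, 0.22] pointing down, gripper open.
Joint ranges: [-3.1, 3.1], [-0.76, 2.03], [0.27, 2.55], [-1.08, 4.22], [0.17, 2.65], [-2.57, 2.57]. Speed limits (rad/s): [2.79, 2.79, 3.14, 3.14, 3.14, 3.14].

INTERFACE

Orientations are given as [roll, pitch, yaw] about the fixed x, y, z axes, in that order (R = Rz(yaw) Ry(pitch) Rx(roll)).
In Python, from bench import robot, cams, spotter gives the robot as it stands.
- The arm moves only by the shell command python3 -m inch 'ROWS'. ROWS is JSON, a list of rows, each an object of numbers: "grip": the opening, from 0 (shut) to 1 (fully open); "dx", "dy", "dz": the shift along the tool's x, y, z in units of 25 mm (1.0 is 25 mm); "rx", "ry", "rz": the turn, a rotation vector about the tool's x, y, z in units of 5 degrees (1.0 is 5 degrees). A call has 1 to 12 rows; each row shifts and turns the pose as measured when the row begins, along the tool's axes as they then stand; what a row does not reach is not made up. A row lasts 1/8 s, in which the tool goes at most 62.5 mm and 10.7 degrees, less where a joint would pass 70% of its speed; a pose out of reach is approached as far as the arm can. A call is refused whole if a number of a shift passes 1 or a number of a turn 1, either way. A call with a gripper value outside its range is refused whole. The fingers move at their own pace and stop on an object; the grip force is fixed at half the most. Time passes only in rows, so rows that do not move let the fingers close. It gives the time, the measured TCP pose, the force and the opening at its end, in the units of the state.
- robot.get_obs(): the state, without advancing time (a new reading comes with each control period).
- cams.snapshot(name): name is "scene" or "top" or "wrist"; returns a dict with "frame" (384x512x3 uint8, red, green, blue), "intrinsics" (3x3 intrinsics, pixels), "eye" and "orientation" of the camera in the world. Camera axes: x right, y up, looking along -z (the intrinsics and any distortion apply to the point x, -y, -z); pixel columns grow to the right and rows downward; lengths in m; the calibration is good to about 2 mm. A picture is of the moment at which its call begins. There is no depth.
- robot.close_job(): hands the job in, once; it reports no verdict.
Trained networks look in a picture, given as the dict that the camera call returned (one of the last four; its "shot" number tells which), for a name from the list of things; names that differ only in an ending like _2 or _b are one class to them, and where a whole thing is asked for, a point or a joint stands for the part that bears it (a point fixed in the world has none). Each returns a list of dicts, best first, with "score" (0 to 1); they miss things now and then, are a little off and sometimes report something else, mostly with a low value. They report only what shows in the picture. A call takes as long as a camera call. They do not tell look-alikes from the thing itself.
- spotter.regions_of(picture, query): "pixels" (384x512 bool, what is visible of it) and "extent" ([left, top, right, bottom] in pixels, round what is visible of it).
- spotter.place_of(picture, query): "pixel" ([column, row] in pixels: a listed point, or the origin of a listed thing).
The state is a dict: "time": time; "joint_positions": joint angles; "qvel": joint speeds; "joint_torque": joint torques, N m; "tool_pos": TCP position; "ee_rot": TCP orientation; "wrist_force": force on the tool from outside, world axes, zero at the start; "wrist_torque": the same for the moment, N m; "width": finger opening in m.
Only numpy, scipy, OpenCV 4.12 (cv2) and the standard library are available. Lean on these libraries where they do the work, as an engineer would, in place of code of your own. Each camera call takes 0.05 s, during which the arm holds its last target.

## Working session

There is one attempt and no reset: what is moved stays moved. The work goes in short steps, Python scripts to look and compute and a shell command to move; the robot and the scene stay as the last step left them, time stands still between calls to the robot, and variables do not carry over. Pictures are saved under pics/ and viewed, and the job is handed in when it is done.

```bash
ls; mkdir -p pics
python3 - <<'E'
from bench import robot,cams,spotter
import cv2
print(robot.get_obs())
for n in ["scene","top","wrist"]:
    p=cams.snapshot(n); cv2.imwrite(f"pics/a_{n}.png",p["frame"][:,:,::-1]); print(n,p["eye"],p["orientation"],p["intrinsics"],[k for k in p])
E
```

```text
pics
{'time': 0.0, 'joint_positions': array([-1.25911544e+00,  8.79429126e-02,  1.37225250e+00,  2.90117262e-05,
        1.68363616e+00, -1.03109392e-01]), 'qvel': array([ 0.00236212,  0.00110027, -0.00050376, -0.00091645, -0.00026208,
       -0.0010086 ]), 'joint_torque': array([-7.14313646e-04, -3.40187931e+01, -3.02425754e+01,  7.18555553e-02,
        3.31306981e-02, -1.62989763e-04]), 'tool_pos': array([ 0.22148447, -0.5028502 ,  0.21831168]), 'ee_rot': array([-3.13936859e+00, -2.59126169e-04,  4.14793229e-01]), 'wrist_force': array([ 1.10614998,  0.11109034, -0.92774244]), 'wrist_torque': array([-0.00332721,  0.00219339,  0.00350503]), 'width': 0.09403943873570406}
scene [1.24688091 0.05176097 1.09924014] [0.6869636  0.01162473 1.49136096] [[348.85425919   0.         246.92653045]
 [  0.         348.85425919 189.38560915]
 [  0.           0.           1.        ]] ['frame', 'intrinsics', 'eye', 'orientation', 'shot']
top [0.39817291 0.09261304 1.31134206] [ 3.85440753e-02 -4.03319849e-04 -1.59447742e+00] [[366.4327297    0.         252.28306545]
 [  0.         366.4327297  185.42906523]
 [  0.           0.           1.        ]] ['frame', 'intrinsics', 'eye', 'orientation', 'shot']
wrist [ 0.28419042 -0.47568628  0.38408898] [-0.23989991  0.00161666 -1.15668702] [[278.59916713   0.         254.42558475]
 [  0.         278.59916713 193.49322456]
 [  0.           0.           1.        ]] ['frame', 'intrinsics', 'eye', 'orientation', 'shot']
```

View pics/a_scene.png

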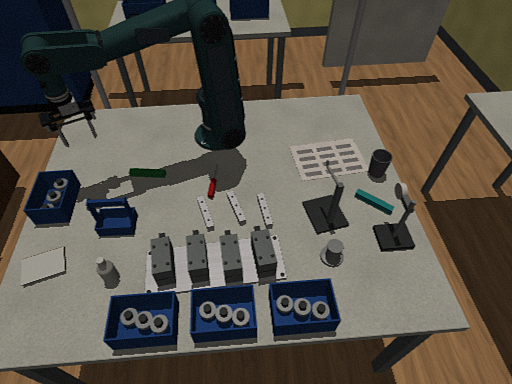

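View pics/a_top.png

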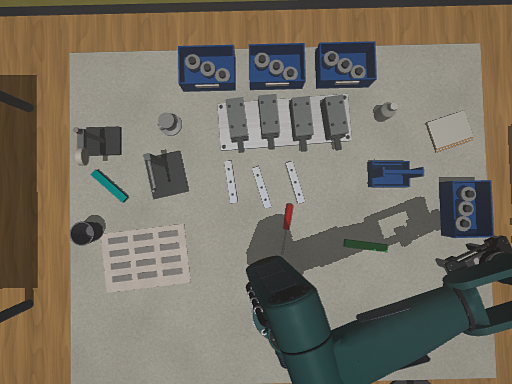

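View pics/a_wrist.png

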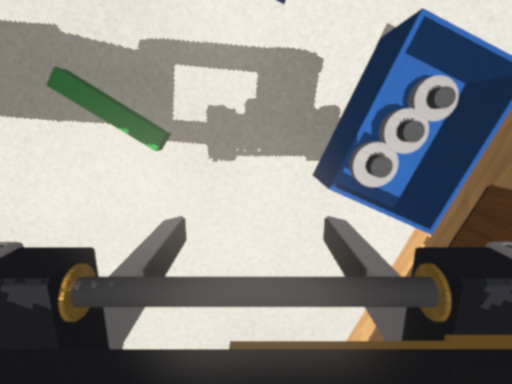

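Candidates (top view): white/aluminium bars at (231,182), (261,187), (295,182); look-alikes to leave alone: green bar (366,245), teal bar (110,186), red screwdriver (287,215). Caddy (395,174) rather than the parts bins. Stand candidates: (165,175) and (98,142). Next I'll locate them.

```bash
cat > h.py <<'E'
import numpy as np, cv2
from scipy.spatial.transform import Rotation as R
from bench import robot,cams,spotter
def rot(o): return R.from_euler('xyz',o).as_matrix()
def ray(p,px):
    K=p["intrinsics"]; v=np.linalg.inv(K)@np.array([px[0],px[1],1.]); v=np.array([v[0],-v[1],-v[2]])
    return np.array(p["eye"]),rot(p["orientation"])@v
def onz(p,px,z):
    e,d=ray(p,px); return e+d*(z-e[2])/d[2]
def proj(p,X):
    c=rot(p["orientation"]).T@(np.asarray(X,float)-p["eye"]); c=np.array([c[0],-c[1],-c[2]]); q=p["intrinsics"]@c; return q[:2]/q[2]
def tri(obs):
    A=np.zeros((3,3));b=np.zeros(3)
    for p,px in obs:
        e,d=ray(p,px); d=d/np.linalg.norm(d); M=np.eye(3)-np.outer(d,d); A+=M;b+=M@e
    return np.linalg.solve(A,b)
def save(p,n,crop=None,s=1):
    f=p["frame"][:,:,::-1]
    if crop: f=f[crop[1]:crop[3],crop[0]:crop[2]]
    cv2.imwrite(f"pics/{n}.png",cv2.resize(f,None,fx=s,fy=s,interpolation=cv2.INTER_CUBIC))
def pose():
    o=robot.get_obs(); return o["tool_pos"],rot(o["ee_rot"])
E
python3 - <<'E'
from h import *
t=cams.snapshot("top"); s=cams.snapshot("scene")
save(t,"b_top",(210,80,360,220),5); save(s,"b_scene",(140,180,300,300),5)
save(t,"b_stand",(70,110,220,210),5)
for q in ["bar0_center","block0_mouth","caddy_handle","hook_seat","plate","caddy","stand","housing","oil"]:
    for n,p in(("top",t),("scene",s)):
        print(q,n,[(np.round(r["pixel"],1).tolist(),round(r["score"],2)) for r in spotter.place_of(p,q)][:6])
E
```

```text
bar0_center top [([294.6, 181.2], 0.29)]
bar0_center scene []
block0_mouth top [([339.3, 133.3], 0.69), ([171.2, 124.0], 0.16)]
block0_mouth scene [([160.9, 240.3], 0.67), ([329.1, 254.8], 0.51)]
caddy_handle top [([406.2, 173.3], 0.95), ([340.9, 136.2], 0.49)]
caddy_handle scene [([105.9, 203.8], 0.76)]
hook_seat top [([153.8, 179.3], 0.74)]
hook_seat scene [([331.8, 172.0], 0.56), ([120.6, 228.2], 0.22)]
plate top [([284.0, 125.3], 0.67)]
plate scene [([216.0, 264.2], 0.55), ([204.8, 216.0], 0.42)]
caddy top [([386.0, 174.4], 0.72)]
caddy scene [([117.9, 225.4], 0.83)]
stand top [([167.7, 179.7], 0.72), ([264.7, 185.0], 0.71), ([377.7, 116.2], 0.65), ([233.9, 180.9], 0.37), ([301.9, 136.3], 0.35), ([385.8, 176.5], 0.25)]
stand scene [([321.3, 207.9], 0.78)]
housing top []
housing scene [([329.4, 254.0], 0.89)]
oil top [([260.0, 186.5], 0.5)]
oil scene []
```

Run:
```python
import cv2,numpy as np
a=cv2.imread("pics/b_top.png");print(a.shape)
```

```text
(700, 750, 3)
```

View pics/b_top.png

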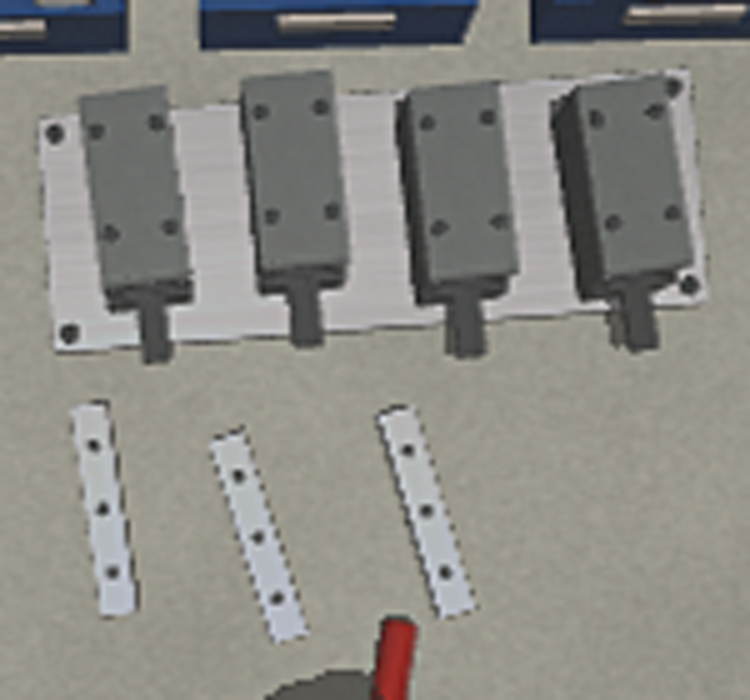

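View pics/b_stand.png

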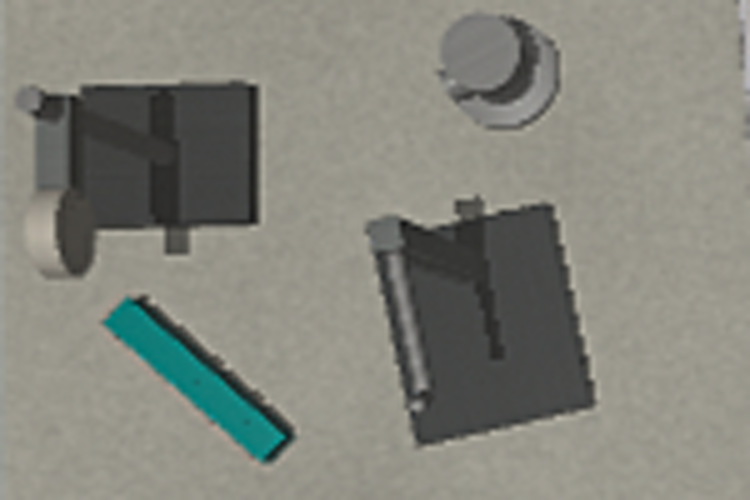

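View pics/b_scene.png

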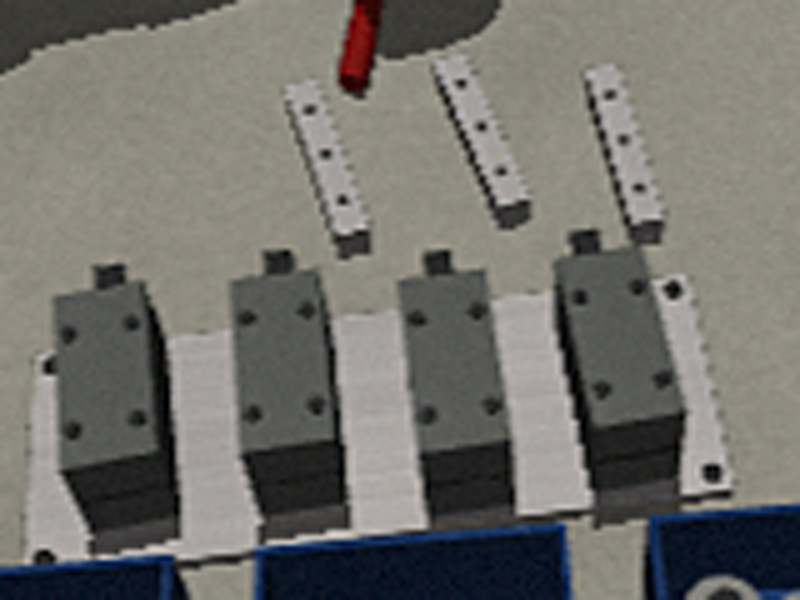

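```bash
cat > m.py <<'E'
from h import *
def bars(p,z=0.026):
    f=p["frame"].astype(int); m=((f.min(2)>165)&(f.max(2)-f.min(2)<45)).astype(np.uint8)
    return m
E
python3 - <<'E'
from h import *
t=cams.snapshot("top")
f=t["frame"]; print(f[182,231],f[187,261],f[170,245],f[118,267],f[130,252],f[140,270], f[120,262])
big=cv2.resize(f,None,fx=4,fy=4,interpolation=cv2.INTER_CUBIC)
g=big.astype(int)
mw=((g[...,2]-g[...,0]>=-12)&(g.min(2)>150)).astype(np.uint8)
mb=((abs(g[...,0]-105)<25)&(g.max(2)-g.min(2)<25)).astype(np.uint8)
cv2.imwrite("pics/mw.png",mw[300:880,820:1480]*255)
print(g[560,910],g[480,1060])
hsv=cv2.cvtColor(big,cv2.COLOR_RGB2HSV)
print("table",f[200,230],f[175,245],"bar",f[170,230],f[195,233])
for x in (238,269,302,334): print(f[108:125:4,x].tolist())
E
```

```text
[104 107 108] [52 52 48] [156 153 143] [106 108 106] [180 177 176] [76 78 77] [107 111 108]
[180 178 178] [107 110 108]
table [186 191 202] [163 160 149] bar [189 193 194] [140 144 149]
[[108, 111, 108], [107, 109, 106], [107, 110, 107], [108, 110, 108], [107, 110, 107]]
[[106, 108, 107], [107, 109, 106], [108, 109, 107], [106, 109, 106], [106, 109, 107]]
[[105, 107, 105], [107, 109, 107], [106, 108, 106], [106, 108, 104], [107, 109, 108]]
[[104, 107, 104], [105, 107, 104], [104, 106, 103], [105, 107, 104], [91, 93, 91]]
```

View pics/mw.png

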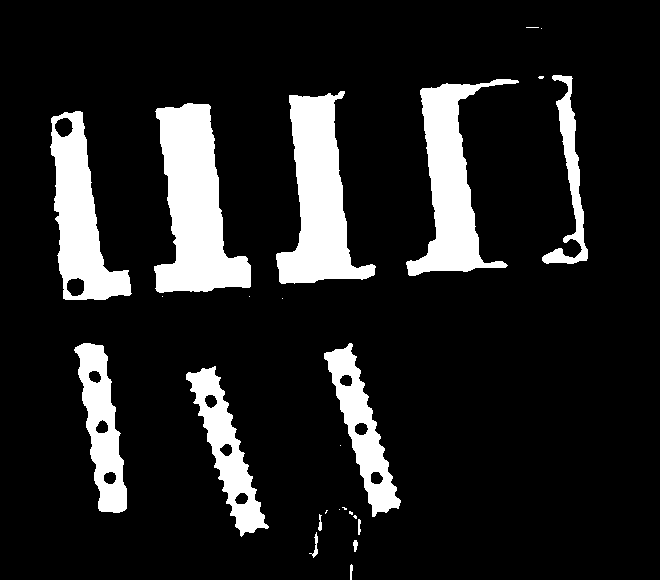

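```bash
cat > m.py <<'E'
from h import *
S=4
def up(f): return cv2.resize(f,None,fx=S,fy=S,interpolation=cv2.INTER_CUBIC).astype(int)
def tosrc(u): return (np.asarray(u,float)+.5)/S-.5
def comp(mask,amin,amax):
    cs,_=cv2.findContours(mask.astype(np.uint8),cv2.RETR_EXTERNAL,cv2.CHAIN_APPROX_NONE)
    return [c for c in cs if amin<cv2.contourArea(c)<amax]
def fitrect(p,c,z):
    W=np.array([onz(p,tosrc(q[0]),z)[:2] for q in c]).astype(np.float32)
    (cx,cy),(w,h),a=cv2.minAreaRect(W*1000)
    if w<h: w,h,a=h,w,a+90
    a=(a+90)%180-90
    M=cv2.moments((W*1000).reshape(-1,1,2))
    return np.array([cx,cy])/1000,np.array([M['m10'],M['m01']])/M['m00']/1000,w,h,a
def top_bars(p):
    g=up(p["frame"]); m=((g[...,2]-g[...,0]>=-12)&(g.min(2)>150)).astype(np.uint8)
    out=[]
    for c in comp(m,2500,7000):
        r=fitrect(p,c,.026)
        if 120<r[2]<175 and 18<r[3]<42: out.append(r)
    return out
def top_blocks(p):
    g=up(p["frame"]); m=((abs(g[...,1]-108)<8)&(g.max(2)-g.min(2)<12)).astype(np.uint8)
    m=cv2.morphologyEx(m,cv2.MORPH_CLOSE,np.ones((13,13)));m=cv2.morphologyEx(m,cv2.MORPH_OPEN,np.ones((25,25)))
    return [fitrect(p,c,.105) for c in comp(m,4000,30000)]
E
python3 - <<'E'
from m import *
t=cams.snapshot("top")
for r in top_bars(t): print("bar",[np.round(x,4) for x in r])
for r in top_blocks(t): print("blk",[np.round(x,4) for x in r])
E
```

```text
bar [array([0.4408, 0.0599]), array([0.4409, 0.0597]), np.float64(151.563), np.float64(29.2982), np.float64(16.4743)]
bar [array([ 0.4565, -0.0598]), array([ 0.4561, -0.0597]), np.float64(151.7627), np.float64(27.5881), np.float64(15.3108)]
bar [array([0.4637, 0.168 ]), array([0.4635, 0.1686]), np.float64(151.6778), np.float64(29.1001), np.float64(7.4246)]
blk [array([0.6736, 0.1379]), array([0.674 , 0.1385]), np.float64(129.0038), np.float64(59.667), np.float64(6.4511)]
blk [array([ 0.6727, -0.0803]), array([ 0.6728, -0.0801]), np.float64(128.2946), np.float64(58.1433), np.float64(4.6876)]
blk [array([ 0.6744, -0.1943]), array([ 0.6747, -0.1941]), np.float64(132.145), np.float64(59.5572), np.float64(6.1561)]
blk [array([0.6824, 0.0318]), array([0.6828, 0.0307]), np.float64(128.5398), np.float64(59.7685), np.float64(3.852)]
```

```bash
cat > go.py <<'E'
from h import *
def go(x,y,z,yawdeg):
    p,Rm=pose(); 
    Rt=rot([np.pi,0,np.radians(yawdeg)])
    rv=R.from_matrix(Rm.T@Rt).as_rotvec(degrees=True)/5
    d=Rt.T@(np.array([x,y,z])-p)/.025
    o=robot.get_obs()
    print("turn units",np.round(rv,2),"| shift units after turn",np.round(d,2),"| t",round(float(o['time']),2),"pos",np.round(p,4),"yaw",round(np.degrees(o['ee_rot'][2]),2),"F",np.round(o['wrist_force'],1),"w",round(o['width'],4))
if __name__=="__main__":
    import sys; go(*map(float,sys.argv[1:5]))
E
python3 go.py 0.4126 -0.0717 0.12 15.3
```

```text
turn units [0.   0.   1.69] | shift units after turn [ 11.92 -14.64   3.98] | t 1.25 pos [ 0.2216 -0.5034  0.2195] yaw 23.77 F [-1.1  0.1  0.8] w 0.0944
```

```bash
python3 -m inch '[{"grip":0.5,"rz":0.85,"dx":0.8,"dy":-1},{"grip":0.5,"rz":0.85,"dx":0.8,"dy":-1},{"grip":0.5,"dx":0.8,"dy":-1},{"grip":0.5,"dx":0.8,"dy":-1},{"grip":0.5,"dx":0.8,"dy":-1},{"grip":0.5,"dx":0.8,"dy":-1},{"grip":0.5,"dx":0.8,"dy":-1},{"grip":0.5,"dx":0.8,"dy":-1},{"grip":0.5,"dx":0.8,"dy":-1},{"grip":0.5,"dx":0.8,"dy":-1},{"grip":0.5,"dx":0.8,"dy":-1}]'; python3 go.py 0.4126 -0.0717 0.12 15.3
```

```text
turn units [0.   0.   1.69] | shift units after turn [ 11.92 -14.64   3.98] | t 1.25 pos [ 0.2216 -0.5034  0.2195] yaw 23.77 F [-1.1  0.1  0.8] w 0.0944invalid input at $[0]: expected keys grip, dx, dy, dz, rx, ry, rz
```

```bash
python3 -m inch '[{"grip":0.5,"dx":0.8,"dy":-1,"dz":0,"rx":0,"ry":0,"rz":0.85},{"grip":0.5,"dx":0.8,"dy":-1,"dz":0,"rx":0,"ry":0,"rz":0.85},{"grip":0.5,"dx":0.8,"dy":-1,"dz":0,"rx":0,"ry":0,"rz":0},{"grip":0.5,"dx":0.8,"dy":-1,"dz":0,"rx":0,"ry":0,"rz":0},{"grip":0.5,"dx":0.8,"dy":-1,"dz":0,"rx":0,"ry":0,"rz":0},{"grip":0.5,"dx":0.8,"dy":-1,"dz":0,"rx":0,"ry":0,"rz":0},{"grip":0.5,"dx":0.8,"dy":-1,"dz":0,"rx":0,"ry":0,"rz":0},{"grip":0.5,"dx":0.8,"dy":-1,"dz":0,"rx":0,"ry":0,"rz":0}]'; python3 go.py 0.4126 -0.0717 0.12 15.3
```

```text
time: 2.25
tool_pos: [0.3196, -0.261, 0.2194]
ee_rot: [3.14, -0.001, 0.257]
wrist_force: [0.3, -0.5, 0.6]
width: 0.047
turn units [ 0.01 -0.01 -0.12] | shift units after turn [ 5.59 -6.32  3.98] | t 2.25 pos [ 0.3196 -0.261   0.2194] yaw 14.7 F [ 0.3 -0.5  0.6] w 0.047
```

```bash
python3 -m inch '[{"grip":0.5,"dx":0.8,"dy":-0.9,"dz":0,"rx":0,"ry":0,"rz":-0.1},{"grip":0.5,"dx":0.8,"dy":-0.9,"dz":0,"rx":0,"ry":0,"rz":0},{"grip":0.5,"dx":0.8,"dy":-0.9,"dz":0,"rx":0,"ry":0,"rz":0},{"grip":0.5,"dx":0.8,"dy":-0.9,"dz":0.5,"rx":0,"ry":0,"rz":0},{"grip":0.5,"dx":0.8,"dy":-0.9,"dz":0.5,"rx":0,"ry":0,"rz":0},{"grip":0.5,"dx":0.8,"dy":-0.9,"dz":0.5,"rx":0,"ry":0,"rz":0},{"grip":0.5,"dx":0.8,"dy":-0.9,"dz":0.5,"rx":0,"ry":0,"rz":0},{"grip":0.5,"dx":0,"dy":0,"dz":0,"rx":0,"ry":0,"rz":0}]'; python3 go.py 0.4126 -0.0717 0.12 15.3
python3 - <<'E'
from m import *
t=cams.snapshot("top"); w=cams.snapshot("wrist"); save(t,"c_top"); save(w,"c_wrist")
for r in top_bars(t): print("bar",[np.round(x,4) for x in r])
E
```

```text
time: 3.25
tool_pos: [0.4169, -0.0649, 0.1698]
ee_rot: [3.136, -0.005, 0.269]
wrist_force: [0.2, -0.7, 0.5]
width: 0.047
turn units [ 0.06 -0.06  0.02] | shift units after turn [-0.24  0.22  1.99] | t 3.25 pos [ 0.4169 -0.0649  0.1698] yaw 15.39 F [ 0.2 -0.7  0.5] w 0.047
bar [array([0.4407, 0.0598]), array([0.4438, 0.061 ]), np.float64(151.7868), np.float64(29.5336), np.float64(16.6573)]
bar [array([0.4636, 0.1681]), array([0.4637, 0.1687]), np.float64(151.8214), np.float64(29.2968), np.float64(7.4832)]
```

View pics/c_top.png

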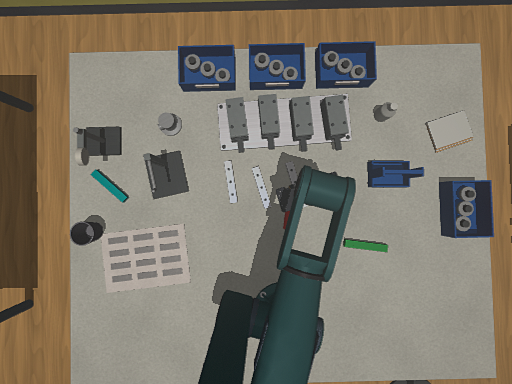

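View pics/c_wrist.png

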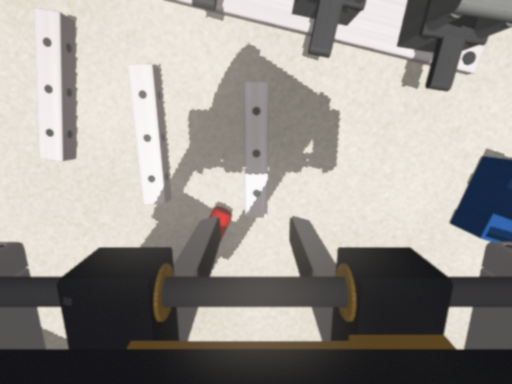

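The top view confirms only three aluminium bars (231,182), (261,187) and the one under the gripper, with nothing hidden where the arm was. The wrist view shows the bar aligned between the fingers at (256,150), with the red screwdriver at (220,218).

```bash
python3 - <<'E'
from h import *
w=cams.snapshot("wrist")
for px in [(256,111),(256,153.5),(256.5,193),(256,82),(257,215)]: print(px,np.round(onz(w,px,.026),4))
for X in ([.4126,-.0717,.026],[.456,-.0598,.026]): print(proj(w,X))
E
python3 -m inch '[{"grip":0.5,"dx":-0.1,"dy":0.1,"dz":0.9,"rx":0.05,"ry":-0.05,"rz":0},{"grip":0.5,"dx":-0.1,"dy":0.1,"dz":0.9,"rx":0,"ry":0,"rz":0},{"grip":0.5,"dx":0,"dy":0,"dz":0.9,"rx":0,"ry":0,"rz":0},{"grip":0.5,"dx":0,"dy":0,"dz":0.9,"rx":0,"ry":0,"rz":0},{"grip":0.5,"dx":0,"dy":0,"dz":0,"rx":0,"ry":0,"rz":0}]'; python3 go.py 0.4126 -0.0717 0.021 15.3
```

```text
(256, 111) [ 0.4992 -0.0471  0.026 ]
(256, 153.5) [ 0.4555 -0.0591  0.026 ]
(256.5, 193) [ 0.4122 -0.0715  0.026 ]
(256, 82) [ 0.5274 -0.0395  0.026 ]
(257, 215) [ 0.3868 -0.0791  0.026 ]
[256.75050252 192.7014563 ]
[256.73753621 153.23212505]
time: 4.03
tool_pos: [0.4155, -0.0802, 0.084]
ee_rot: [3.131, -0.01, 0.256]
wrist_force: [0.5, -0.5, -0.1]
width: 0.0471
turn units [ 0.12 -0.11 -0.13] | shift units after turn [-0.02 -0.36  2.52] | t 4.03 pos [ 0.4155 -0.0802  0.084 ] yaw 14.66 F [ 0.5 -0.5 -0.1] w 0.0471
```

```bash
python3 -m inch '[{"grip":0.5,"dx":0,"dy":-0.35,"dz":0.6,"rx":0.12,"ry":-0.11,"rz":-0.13},{"grip":0.5,"dx":0,"dy":0,"dz":0.6,"rx":0,"ry":0,"rz":0},{"grip":0.5,"dx":0,"dy":0,"dz":0.4,"rx":0,"ry":0,"rz":0},{"grip":0.5,"dx":0,"dy":0,"dz":0,"rx":0,"ry":0,"rz":0},{"grip":0.5,"dx":0,"dy":0,"dz":0,"rx":0,"ry":0,"rz":0}]'; python3 go.py 0.4126 -0.0717 0.021 15.3
```

```text
time: 4.65
tool_pos: [0.4151, -0.0727, 0.0441]
ee_rot: [3.139, -0.004, 0.267]
wrist_force: [-0.7, 1.0, -0.6]
width: 0.0468
turn units [ 0.03 -0.04 -0.  ] | shift units after turn [-0.09 -0.07  0.92] | t 4.65 pos [ 0.4151 -0.0727  0.0441] yaw 15.28 F [-0.7  1.  -0.6] w 0.0468
```

```bash
python3 -m inch '[{"grip":0.5,"dx":-0.1,"dy":-0.05,"dz":0.5,"rx":0,"ry":0,"rz":0},{"grip":0.5,"dx":0,"dy":0,"dz":0.4,"rx":0,"ry":0,"rz":0},{"grip":0.5,"dx":0,"dy":0,"dz":0,"rx":0,"ry":0,"rz":0},{"grip":0.1,"dx":0,"dy":0,"dz":0,"rx":0,"ry":0,"rz":0},{"grip":0.1,"dx":0,"dy":0,"dz":0,"rx":0,"ry":0,"rz":0},{"grip":0.1,"dx":0,"dy":0,"dz":0,"rx":0,"ry":0,"rz":0},{"grip":0.1,"dx":0,"dy":0,"dz":0,"rx":0,"ry":0,"rz":0}]'; python3 go.py 0.4126 -0.0717 0.021 15.3
```

```text
time: 5.52
tool_pos: [0.4127, -0.0723, 0.0206]
ee_rot: [3.139, -0.005, 0.267]
wrist_force: [-0.1, 0.2, -1.1]
width: 0.0262
turn units [ 0.03 -0.05 -0.  ] | shift units after turn [ 0.   -0.02 -0.02] | t 5.53 pos [ 0.4127 -0.0723  0.0206] yaw 15.28 F [-0.1  0.2 -1.1] w 0.0262
```

```bash
python3 -m inch '[{"grip":0.1,"dx":0,"dy":0,"dz":-0.5,"rx":0,"ry":0,"rz":0},{"grip":0.1,"dx":0,"dy":0,"dz":-0.8,"rx":0,"ry":0,"rz":0},{"grip":0.1,"dx":0,"dy":0,"dz":-0.8,"rx":0,"ry":0,"rz":0},{"grip":0.1,"dx":0,"dy":0,"dz":-0.5,"rx":0,"ry":0,"rz":0.5},{"grip":0.1,"dx":0,"dy":0,"dz":0,"rx":0,"ry":0,"rz":0.6},{"grip":0.1,"dx":0,"dy":0,"dz":0,"rx":0,"ry":0,"rz":0.6},{"grip":0.1,"dx":0,"dy":0,"dz":0,"rx":0,"ry":0,"rz":0.4},{"grip":0.1,"dx":0,"dy":0,"dz":0,"rx":0,"ry":0,"rz":0}]'; python3 go.py 0.4694 -0.0969 0.083 4.7
```

```text
time: 6.52
tool_pos: [0.4114, -0.0723, 0.0914]
ee_rot: [3.139, -0.005, 0.078]
wrist_force: [0.1, 0.5, -2.7]
width: 0.0262
turn units [ 0.03 -0.05 -0.05] | shift units after turn [2.23 1.17 0.33] | t 6.53 pos [ 0.4114 -0.0723  0.0914] yaw 4.46 F [ 0.1  0.5 -2.7] w 0.0262
```

```bash
python3 -m inch '[{"grip":0.1,"dx":0.6,"dy":0.5,"dz":0.1,"rx":0.03,"ry":-0.05,"rz":-0.05},{"grip":0.1,"dx":0.6,"dy":0.4,"dz":0.1,"rx":0,"ry":0,"rz":0},{"grip":0.1,"dx":0.6,"dy":0.3,"dz":0.1,"rx":0,"ry":0,"rz":0},{"grip":0.1,"dx":0.3,"dy":0,"dz":0,"rx":0,"ry":0,"rz":0},{"grip":0.1,"dx":0,"dy":0,"dz":0,"rx":0,"ry":0,"rz":0}]'; python3 go.py 0.4694 -0.0969 0.083 4.7
python3 - <<'E'
from h import *
w=cams.snapshot("wrist"); save(w,"d_wrist",None,1.5)
E
```

```text
time: 7.15
tool_pos: [0.4669, -0.0981, 0.0838]
ee_rot: [-3.141, 0.002, 0.085]
wrist_force: [0.1, 0.0, -2.4]
width: 0.0253
turn units [-0.01  0.02  0.03] | shift units after turn [ 0.1  -0.04  0.03] | t 7.15 pos [ 0.4669 -0.0981  0.0838] yaw 4.86 F [ 0.1  0.  -2.4] w 0.0253
```

View pics/d_wrist.png

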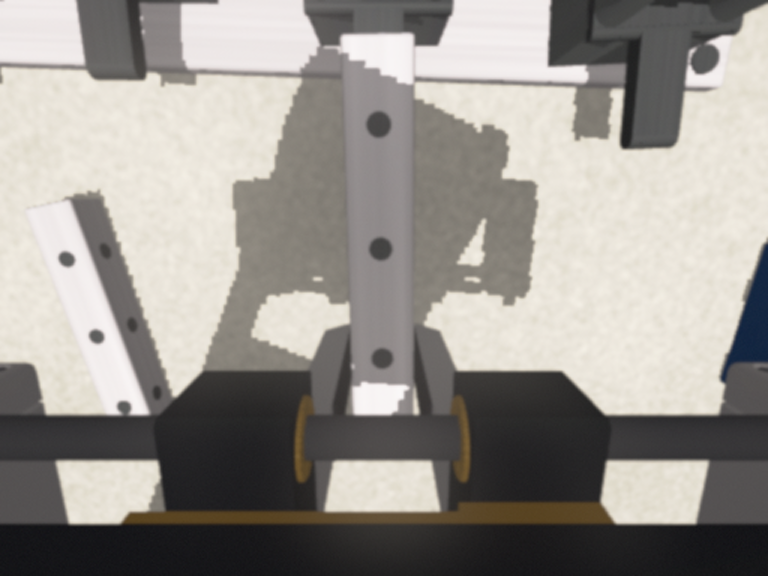

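Run:
```python
from h import *
w=cams.snapshot("wrist"); p,Rm=pose()
for x in (.119,.045+.0425,.045,.0025):
  for y in (-.013,0,.013): print(x,y,np.round(1.5*proj(w,p+Rm@[x,y,.0076-.013]),1))
```

```text
0.119 -0.013 [343.2  37. ]
0.119 0 [381.   36.9]
0.119 0.013 [418.9  36.9]
0.0875 -0.013 [345.2 134.1]
0.0875 0 [381.1 134.1]
0.0875 0.013 [417.1 134.1]
0.045 -0.013 [347.5 250.9]
0.045 0 [381.2 250.9]
0.045 0.013 [414.9 250.9]
0.0025 -0.013 [349.6 353.9]
0.0025 0 [381.3 353.9]
0.0025 0.013 [413.  353.9]
```

```bash
python3 -m inch '[{"grip":0.1,"dx":0.3,"dy":0,"dz":0,"rx":0,"ry":0,"rz":0},{"grip":0.1,"dx":0.4,"dy":0,"dz":0,"rx":0,"ry":0,"rz":0},{"grip":0.1,"dx":0.4,"dy":0,"dz":0,"rx":0,"ry":0,"rz":0},{"grip":0.1,"dx":0.3,"dy":0,"dz":0,"rx":0,"ry":0,"rz":0},{"grip":0.1,"dx":0.3,"dy":0,"dz":0,"rx":0,"ry":0,"rz":0},{"grip":0.1,"dx":0,"dy":0,"dz":0,"rx":0,"ry":0,"rz":0}]'; python3 go.py 0.5442 -0.0907 0.083 4.7;python3 -c "
from h import *
w=cams.snapshot('wrist'); save(w,'d2_wrist',None,1.5)"
```

```text
time: 8.0
tool_pos: [0.5117, -0.0936, 0.084]
ee_rot: [-3.141, 0.001, 0.086]
wrist_force: [-0.2, -0.0, -2.2]
width: 0.0259
turn units [-0.    0.01  0.04] | shift units after turn [ 1.31 -0.01  0.04] | t 8.0 pos [ 0.5117 -0.0936  0.084 ] yaw 4.9 F [-0.2 -0.  -2.2] w 0.0259
```

View pics/d2_wrist.png

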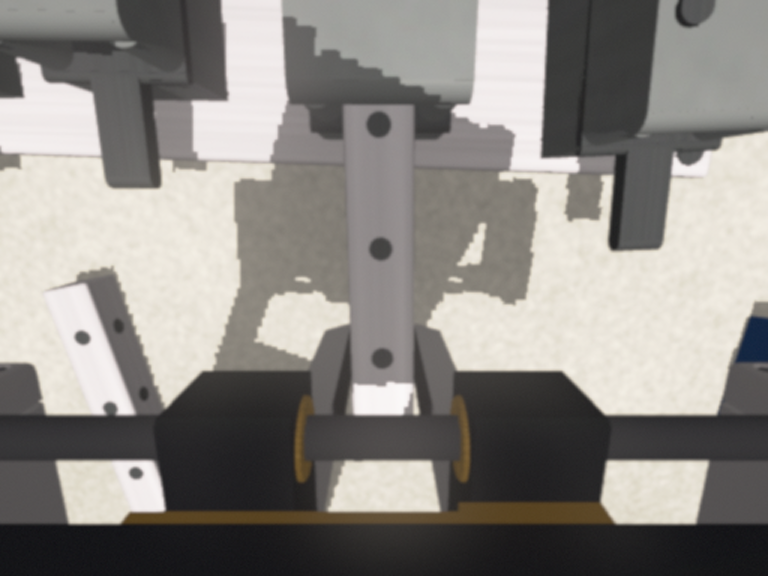

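```bash
python3 -m inch '[{"grip":0.1,"dx":0.3,"dy":0,"dz":0,"rx":0,"ry":0,"rz":0.03},{"grip":0.1,"dx":0.4,"dy":0,"dz":0,"rx":0,"ry":0,"rz":0},{"grip":0.1,"dx":0.4,"dy":0,"dz":0,"rx":0,"ry":0,"rz":0},{"grip":0.1,"dx":0.3,"dy":0,"dz":0,"rx":0,"ry":0,"rz":0},{"grip":0.1,"dx":0.2,"dy":0,"dz":0,"rx":0,"ry":0,"rz":0},{"grip":0.1,"dx":0.2,"dy":0,"dz":0,"rx":0,"ry":0,"rz":0},{"grip":0.1,"dx":0,"dy":0,"dz":0,"rx":0,"ry":0,"rz":0}]'; python3 go.py 0.5442 -0.0907 0.083 4.7
```

```text
time: 8.93
tool_pos: [0.5592, -0.0897, 0.0836]
ee_rot: [-3.141, 0.002, 0.082]
wrist_force: [-0.1, 0.2, -2.4]
width: 0.0259
turn units [-0.01  0.02  0.  ] | shift units after turn [-0.6  -0.01  0.02] | t 8.93 pos [ 0.5592 -0.0897  0.0836] yaw 4.72 F [-0.1  0.2 -2.4] w 0.0259
```

```bash
python3 -m inch '[{"grip":0.1,"dx":0.15,"dy":0,"dz":0,"rx":0,"ry":0,"rz":0},{"grip":0.1,"dx":0.15,"dy":0,"dz":0,"rx":0,"ry":0,"rz":0},{"grip":0.1,"dx":0.15,"dy":0,"dz":0,"rx":0,"ry":0,"rz":0}]';python3 -m inch '[{"grip":0.1,"dx":0.15,"dy":0,"dz":0,"rx":0,"ry":0,"rz":0},{"grip":0.1,"dx":0.15,"dy":0,"dz":0,"rx":0,"ry":0,"rz":0}]';  python3 go.py 0.5442 -0.0907 0.083 4.7
```

```text
time: 9.3
tool_pos: [0.5706, -0.0887, 0.0836]
ee_rot: [-3.141, 0.002, 0.082]
wrist_force: [0.1, 0.3, -2.7]
width: 0.0256
time: 9.55
tool_pos: [0.5786, -0.0881, 0.0836]
ee_rot: [-3.141, 0.002, 0.082]
wrist_force: [0.2, 0.6, -2.5]
width: 0.0253
turn units [-0.01  0.02  0.  ] | shift units after turn [-1.38 -0.01  0.02] | t 9.55 pos [ 0.5786 -0.0881  0.0836] yaw 4.71 F [ 0.2  0.6 -2.5] w 0.0253
```

```bash
python3 -m inch '[{"grip":0.1,"dx":0.12,"dy":0,"dz":0,"rx":0,"ry":0,"rz":0},{"grip":0.1,"dx":0.12,"dy":0,"dz":0,"rx":0,"ry":0,"rz":0}]';python3 -m inch '[{"grip":0.1,"dx":0.12,"dy":0,"dz":0,"rx":0,"ry":0,"rz":0},{"grip":0.1,"dx":0.12,"dy":0,"dz":0,"rx":0,"ry":0,"rz":0}]';  python3 go.py 0.5442 -0.0907 0.083 4.7
```

```text
time: 9.8
tool_pos: [0.5851, -0.0875, 0.0835]
ee_rot: [-3.141, 0.002, 0.082]
wrist_force: [0.3, -0.4, -2.0]
width: 0.0258
time: 10.05
tool_pos: [0.5868, -0.0866, 0.0824]
ee_rot: [-3.139, 0.014, 0.082]
wrist_force: [-9.0, 2.1, 1.0]
width: 0.0258
turn units [-0.03  0.16  0.  ] | shift units after turn [-1.71  0.02 -0.02] | t 10.05 pos [ 0.5868 -0.0866  0.0824] yaw 4.72 F [-9.   2.1  1. ] w 0.0258
```

```bash
python3 -m inch '[{"grip":0.1,"dx":0.15,"dy":0,"dz":0,"rx":0,"ry":-0.1,"rz":0},{"grip":0.1,"dx":0.15,"dy":0,"dz":0,"rx":0,"ry":0,"rz":0}]';python3 -m inch '[{"grip":0.1,"dx":0.3,"dy":0,"dz":0,"rx":0,"ry":0,"rz":0},{"grip":0.1,"dx":0.3,"dy":0,"dz":0,"rx":0,"ry":0,"rz":0}]';  python3 go.py 0.5442 -0.0907 0.083 4.7
```

```text
time: 10.3
tool_pos: [0.5875, -0.0857, 0.0813]
ee_rot: [-3.137, 0.04, 0.083]
wrist_force: [-10.0, -1.1, 2.5]
width: 0.0253
time: 10.55
tool_pos: [0.5899, -0.0855, 0.0804]
ee_rot: [-3.135, 0.072, 0.082]
wrist_force: [-17.5, -0.6, 9.4]
width: 0.026
turn units [-0.07  0.83 -0.01] | shift units after turn [-1.84  0.06 -0.11] | t 10.55 pos [ 0.5899 -0.0855  0.0804] yaw 4.68 F [-17.5  -0.6   9.4] w 0.026
```

```bash
python3 -m inch '[{"grip":0.1,"dx":0,"dy":0,"dz":0,"rx":-0.05,"ry":0.8,"rz":0},{"grip":0.35,"dx":0,"dy":0,"dz":0,"rx":0,"ry":0,"rz":0},{"grip":0.35,"dx":0,"dy":0,"dz":0,"rx":0,"ry":0,"rz":0}]';  python3 go.py 0.5442 -0.0907 0.083 4.7;python3 -c "
from h import *
w=cams.snapshot('wrist'); save(w,'d3_wrist',None,1.5)
t=cams.snapshot('top'); save(t,'d3_top',(210,80,360,220),5)
import m
for r in m.top_bars(t): print([np.round(x,4) for x in r])
"
```

```text
time: 10.92
tool_pos: [0.5913, -0.0858, 0.0828]
ee_rot: [-3.141, -0.001, 0.081]
wrist_force: [0.5, -0.2, -0.4]
width: 0.0325
turn units [-0.01 -0.02 -0.01] | shift units after turn [-1.89  0.04 -0.01] | t 10.93 pos [ 0.5913 -0.0858  0.0828] yaw 4.65 F [ 0.5 -0.2 -0.4] w 0.0325
[array([0.4451, 0.0615]), array([0.4532, 0.0642]), np.float64(144.0907), np.float64(29.882), np.float64(16.4506)]
[array([0.4639, 0.1682]), array([0.4638, 0.1688]), np.float64(152.7022), np.float64(29.8209), np.float64(7.5344)]
```

View pics/d3_wrist.png

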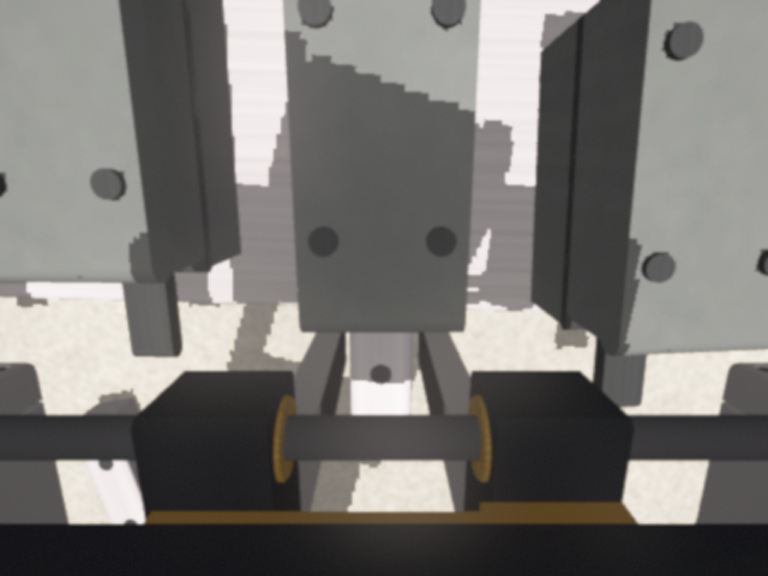

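```bash
python3 - <<'E'
from h import *
w=cams.snapshot("wrist")
h=onz(w,(380.5/1.5,373/1.5),.086); u=np.array([np.cos(np.radians(4.69)),np.sin(np.radians(4.69))])
m=np.array([.6079,-.0855])
print("hole",h,"center rel mouth",(h[:2]+.045*u-m)@u,(h[:2]-m)@[-u[1],u[0]])
# block face edge of top: row 330 px, z=.105, the edge rounded 7 mm
print(onz(w,(380/1.5,331/1.5),.105-.003),(onz(w,(380/1.5,331/1.5),.102)[:2]-m)@u)
E
python3 -m inch '[{"grip":0.4,"dx":0,"dy":0,"dz":-0.7,"rx":0,"ry":0,"rz":0},{"grip":0.4,"dx":0,"dy":0,"dz":-0.9,"rx":0,"ry":0,"rz":0},{"grip":0.4,"dx":-0.6,"dy":0,"dz":-0.2,"rx":0,"ry":0,"rz":0},{"grip":0,"dx":-0.9,"dy":0,"dz":0,"rx":0,"ry":0,"rz":0},{"grip":0,"dx":-0.9,"dy":0,"dz":0,"rx":0,"ry":0,"rz":0},{"grip":0,"dx":-0.4,"dy":0,"dz":0,"rx":0,"ry":0,"rz":0},{"grip":0,"dx":0,"dy":0,"dz":0,"rx":0,"ry":0,"rz":0}]';  python3 go.py 0.5242 -0.0927 0.083 4.7;python3 -c "
from h import *
w=cams.snapshot('wrist'); save(w,'d4_wrist',None,1.5)
"
```

```text
hole [ 0.58417731 -0.08598248  0.086     ] center rel mouth 0.021317287600373772 0.0014588070496876378
[ 0.60827437 -0.0839181   0.102     ] 0.0005024608874921663
time: 11.95
tool_pos: [0.5184, -0.0919, 0.1313]
ee_rot: [-3.141, -0.002, 0.082]
wrist_force: [-0.4, -0.4, 0.6]
width: 0.002
turn units [-0.   -0.02 -0.  ] | shift units after turn [0.23 0.05 1.93] | t 11.95 pos [ 0.5184 -0.0919  0.1313] yaw 4.68 F [-0.4 -0.4  0.6] w 0.002
```

View pics/d4_wrist.png

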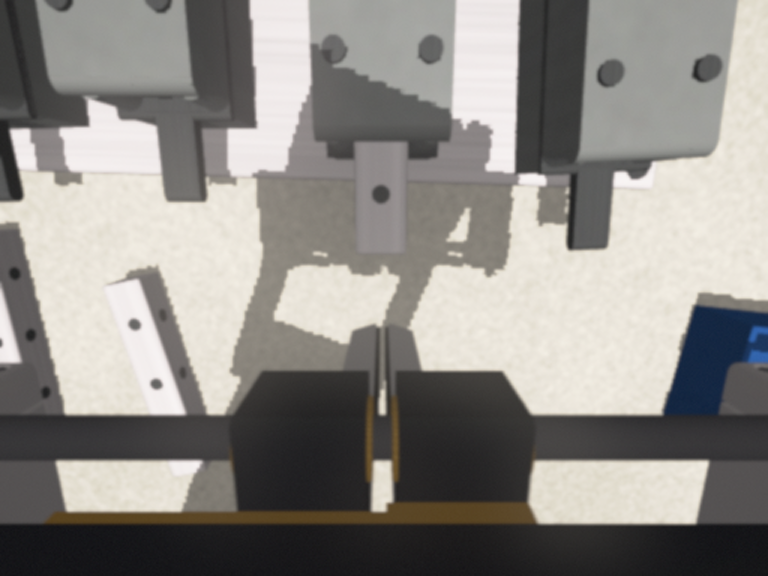

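```bash
python3 -m inch '[{"grip":0,"dx":0,"dy":0.05,"dz":0.8,"rx":0,"ry":0,"rz":0},{"grip":0,"dx":0,"dy":0,"dz":0.8,"rx":0,"ry":0,"rz":0},{"grip":0,"dx":0,"dy":0,"dz":0.3,"rx":0,"ry":0,"rz":0},{"grip":0,"dx":0.3,"dy":0,"dz":0,"rx":0,"ry":0,"rz":0},{"grip":0,"dx":0.3,"dy":0,"dz":0,"rx":0,"ry":0,"rz":0},{"grip":0,"dx":0.2,"dy":0,"dz":0,"rx":0,"ry":0,"rz":0},{"grip":0,"dx":0.2,"dy":0,"dz":0,"rx":0,"ry":0,"rz":0}]';python3 -m inch '[{"grip":0,"dx":0.2,"dy":0,"dz":0,"rx":0,"ry":0,"rz":0},{"grip":0,"dx":0.2,"dy":0,"dz":0,"rx":0,"ry":0,"rz":0}]'; python3 go.py 0.5242 -0.0927 0.083 4.7
```

```text
time: 12.88
tool_pos: [0.5482, -0.0914, 0.085]
ee_rot: [3.14, -0.004, 0.083]
wrist_force: [-11.0, -0.6, 5.8]
width: 0.0004
time: 13.12
tool_pos: [0.5483, -0.0914, 0.0852]
ee_rot: [3.141, 0.023, 0.082]
wrist_force: [-14.6, -0.5, 8.0]
width: 0.0007
turn units [0.01 0.26 0.01] | shift units after turn [-0.97 -0.03  0.09] | t 13.12 pos [ 0.5483 -0.0914  0.0852] yaw 4.73 F [-14.6  -0.5   8. ] w 0.0007
```

```bash
python3 -m inch '[{"grip":0,"dx":0.5,"dy":0,"dz":0,"rx":0,"ry":-0.3,"rz":0},{"grip":0,"dx":0.7,"dy":0,"dz":0,"rx":0,"ry":0.2,"rz":0},{"grip":0,"dx":0.7,"dy":0,"dz":0,"rx":0,"ry":0.2,"rz":0}]'; python3 go.py 0.5242 -0.0927 0.083 4.7;python3 -m inch '[{"grip":0,"dx":-0.4,"dy":0,"dz":0,"rx":0,"ry":0,"rz":0},{"grip":0,"dx":-0.4,"dy":0,"dz":-0.5,"rx":0,"ry":0,"rz":0},{"grip":0,"dx":-0.4,"dy":0,"dz":-0.9,"rx":0,"ry":0,"rz":0},{"grip":0,"dx":0,"dy":0,"dz":-0.5,"rx":0,"ry":0,"rz":0},{"grip":0,"dx":0,"dy":0,"dz":0,"rx":0,"ry":0,"rz":0}]'; python3 go.py 0.5242 -0.0927 0.083 4.7;python3 -c "
from h import *
w=cams.snapshot('wrist'); save(w,'d5_wrist',None,1.5)
"
```

```text
time: 13.5
tool_pos: [0.549, -0.0913, 0.086]
ee_rot: [-3.139, 0.133, 0.078]
wrist_force: [-44.1, -2.3, 29.7]
width: 0.0003
turn units [-0.03  1.53 -0.05] | shift units after turn [-0.99 -0.02  0.12] | t 13.5 pos [ 0.549  -0.0913  0.086 ] yaw 4.47 F [-44.1  -2.3  29.7] w 0.0003
time: 14.12
tool_pos: [0.5266, -0.0937, 0.1424]
ee_rot: [-3.14, 0.128, 0.077]
wrist_force: [0.4, -0.3, -0.5]
width: 0.0007
turn units [-0.02  1.47 -0.06] | shift units after turn [-0.09 -0.05  2.38] | t 14.12 pos [ 0.5266 -0.0937  0.1424] yaw 4.43 F [ 0.4 -0.3 -0.5] w 0.0007
```

View pics/d5_wrist.png

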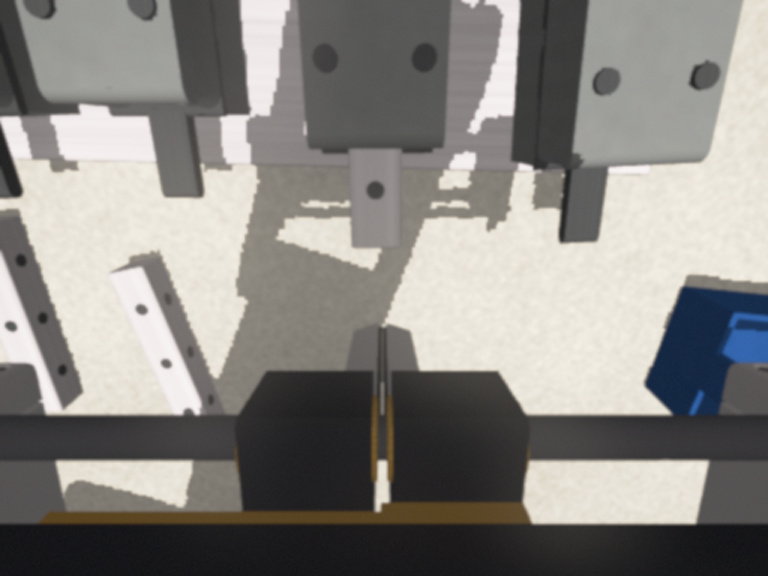

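```bash
python3 -m inch '[{"grip":0.5,"dx":0,"dy":0,"dz":-0.2,"rx":0,"ry":0.75,"rz":0},{"grip":0.5,"dx":0,"dy":0,"dz":0,"rx":0,"ry":0.7,"rz":-0.5},{"grip":0.5,"dx":-0.6,"dy":-0.7,"dz":0,"rx":0,"ry":0,"rz":-0.9},{"grip":0.5,"dx":-0.6,"dy":-0.7,"dz":0,"rx":0,"ry":0,"rz":-0.9},{"grip":0.5,"dx":-0.6,"dy":-0.7,"dz":0,"rx":0,"ry":0,"rz":0},{"grip":0.5,"dx":-0.6,"dy":-0.7,"dz":0,"rx":0,"ry":0,"rz":0},{"grip":0.5,"dx":-0.6,"dy":-0.7,"dz":0,"rx":0,"ry":0,"rz":0},{"grip":0.5,"dx":0,"dy":-0.7,"dz":0,"rx":0,"ry":0,"rz":0},{"grip":0.5,"dx":0,"dy":0,"dz":0,"rx":0,"ry":0,"rz":0}]'; python3 go.py 0.3977 0.0471 0.021 16.5
```

```text
time: 15.3
tool_pos: [0.4256, -0.0054, 0.1389]
ee_rot: [-3.132, 0.007, 0.285]
wrist_force: [0.1, 0.0, 0.2]
width: 0.0469
turn units [-0.11  0.09 -0.03] | shift units after turn [-0.47 -2.33  4.72] | t 15.3 pos [ 0.4256 -0.0054  0.1389] yaw 16.35 F [0.1 0.  0.2] w 0.0469
```

```bash
python3 -m inch '[{"grip":0.5,"dx":-0.2,"dy":-0.7,"dz":0,"rx":-0.11,"ry":0.09,"rz":0},{"grip":0.5,"dx":-0.2,"dy":-0.8,"dz":0.3,"rx":0,"ry":0,"rz":0},{"grip":0.5,"dx":-0.1,"dy":-0.7,"dz":0.6,"rx":0,"ry":0,"rz":0},{"grip":0.5,"dx":0,"dy":0,"dz":0.6,"rx":0,"ry":0,"rz":0},{"grip":0.5,"dx":0,"dy":0,"dz":0,"rx":0,"ry":0,"rz":0}]'; python3 go.py 0.3977 0.0471 0.021 16.5;python3 -c "
from h import *
w=cams.snapshot('wrist'); save(w,'e_wrist',None,1.5)
for X in ([.4408,.0599,.026],[.3977,.0471,.026]): print(1.5*proj(w,X))
"
```

```text
time: 15.92
tool_pos: [0.4013, 0.0438, 0.0998]
ee_rot: [3.139, -0.001, 0.285]
wrist_force: [-1.7, -0.0, -0.1]
width: 0.0467
turn units [ 0.03 -0.01 -0.03] | shift units after turn [-0.1  -0.17  3.15] | t 15.93 pos [0.4013 0.0438 0.0998] yaw 16.35 F [-1.7 -0.  -0.1] w 0.0467
[373.4969152  234.82405697]
[374.14761203 310.36513105]
```

View pics/e_wrist.png

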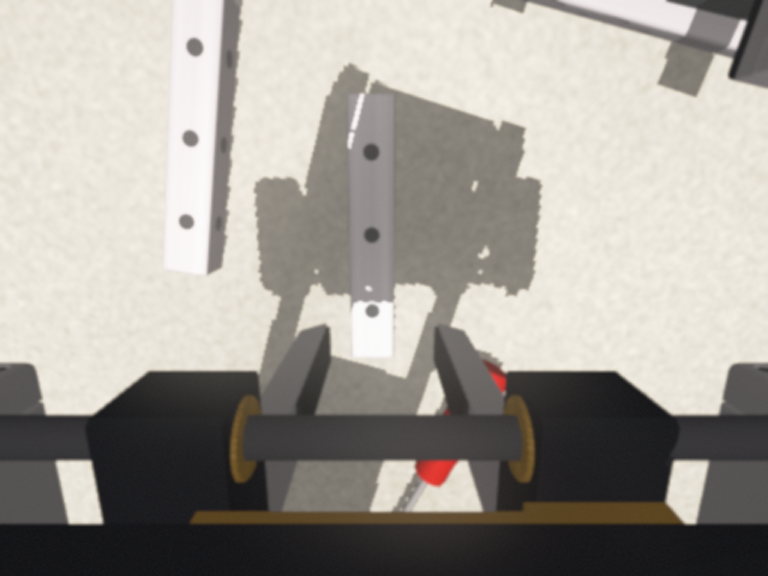

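```bash
python3 -m inch '[{"grip":0.5,"dx":-0.1,"dy":-0.2,"dz":0.7,"rx":0.03,"ry":0,"rz":-0.03},{"grip":0.5,"dx":0,"dy":0,"dz":0.7,"rx":0,"ry":0,"rz":0},{"grip":0.5,"dx":0,"dy":0,"dz":0.6,"rx":0,"ry":0,"rz":0},{"grip":0.5,"dx":0,"dy":0,"dz":0,"rx":0,"ry":0,"rz":0}]'; python3 go.py 0.3977 0.0475 0.021 16.5
```

```text
time: 16.48
tool_pos: [0.3989, 0.0468, 0.0479]
ee_rot: [3.141, -0.003, 0.285]
wrist_force: [-0.5, 0.6, 1.1]
width: 0.047
turn units [ 0.01 -0.04 -0.03] | shift units after turn [-0.04 -0.04  1.08] | t 16.48 pos [0.3989 0.0468 0.0479] yaw 16.35 F [-0.5  0.6  1.1] w 0.047
```

```bash
python3 -m inch '[{"grip":0.5,"dx":-0.05,"dy":-0.05,"dz":0.5,"rx":0,"ry":-0.03,"rz":-0.03},{"grip":0.5,"dx":0,"dy":0,"dz":0.5,"rx":0,"ry":0,"rz":0},{"grip":0.5,"dx":0,"dy":0,"dz":0,"rx":0,"ry":0,"rz":0},{"grip":0.1,"dx":0,"dy":0,"dz":0,"rx":0,"ry":0,"rz":0},{"grip":0.1,"dx":0,"dy":0,"dz":0,"rx":0,"ry":0,"rz":0},{"grip":0.1,"dx":0,"dy":0,"dz":0,"rx":0,"ry":0,"rz":0},{"grip":0.1,"dx":0,"dy":0,"dz":0,"rx":0,"ry":0,"rz":0}]'; python3 go.py 0.3977 0.0475 0.021 16.5
```

```text
time: 17.35
tool_pos: [0.3984, 0.0477, 0.0223]
ee_rot: [3.14, -0.003, 0.288]
wrist_force: [-0.2, -0.2, -2.1]
width: 0.0259
turn units [ 0.02 -0.04  0.  ] | shift units after turn [-0.03  0.    0.05] | t 17.35 pos [0.3984 0.0477 0.0223] yaw 16.51 F [-0.2 -0.2 -2.1] w 0.0259
```

```bash
python3 -m inch '[{"grip":0.1,"dx":0,"dy":0,"dz":-0.5,"rx":0,"ry":0,"rz":0},{"grip":0.1,"dx":0,"dy":0,"dz":-0.8,"rx":0,"ry":0,"rz":0},{"grip":0.1,"dx":0,"dy":0,"dz":-0.8,"rx":0,"ry":0,"rz":0},{"grip":0.1,"dx":0,"dy":0,"dz":-0.5,"rx":0,"ry":0,"rz":0.7},{"grip":0.1,"dx":0,"dy":0,"dz":0,"rx":0,"ry":0,"rz":0.7},{"grip":0.1,"dx":0,"dy":0,"dz":0,"rx":0,"ry":0,"rz":0.7},{"grip":0.1,"dx":0,"dy":0,"dz":0,"rx":0,"ry":0,"rz":0.4},{"grip":0.1,"dx":0,"dy":0,"dz":0,"rx":0,"ry":0,"rz":0}]'; python3 go.py 0.4790 0.0176 0.0845 3.85
```

```text
time: 18.35
tool_pos: [0.3973, 0.0476, 0.0933]
ee_rot: [3.14, -0.003, 0.063]
wrist_force: [-0.3, 0.5, -2.9]
width: 0.0257
turn units [ 0.02 -0.04 -0.05] | shift units after turn [3.18 1.42 0.35] | t 18.35 pos [0.3973 0.0476 0.0933] yaw 3.62 F [-0.3  0.5 -2.9] w 0.0257
```

```bash
python3 -m inch '[{"grip":0.1,"dx":0.6,"dy":0.5,"dz":0.1,"rx":0.02,"ry":-0.04,"rz":-0.05},{"grip":0.1,"dx":0.7,"dy":0.4,"dz":0.1,"rx":0,"ry":0,"rz":0},{"grip":0.1,"dx":0.7,"dy":0.4,"dz":0.1,"rx":0,"ry":0,"rz":0},{"grip":0.1,"dx":0.7,"dy":0.1,"dz":0.05,"rx":0,"ry":0,"rz":0},{"grip":0.1,"dx":0.4,"dy":0,"dz":0,"rx":0,"ry":0,"rz":0},{"grip":0.1,"dx":0,"dy":0,"dz":0,"rx":0,"ry":0,"rz":0}]'; python3 go.py 0.4790 0.0176 0.0845 3.85
python3 - <<'E'
from h import *
w=cams.snapshot("wrist"); save(w,"f_wrist",None,1.5)
E
```

```text
time: 19.1
tool_pos: [0.4783, 0.0173, 0.0842]
ee_rot: [-3.141, 0.003, 0.072]
wrist_force: [-0.8, -0.2, -2.4]
width: 0.0254
turn units [-0.01  0.03  0.05] | shift units after turn [ 0.03 -0.01 -0.01] | t 19.1 pos [0.4783 0.0173 0.0842] yaw 4.1 F [-0.8 -0.2 -2.4] w 0.0254
```

View pics/f_wrist.png

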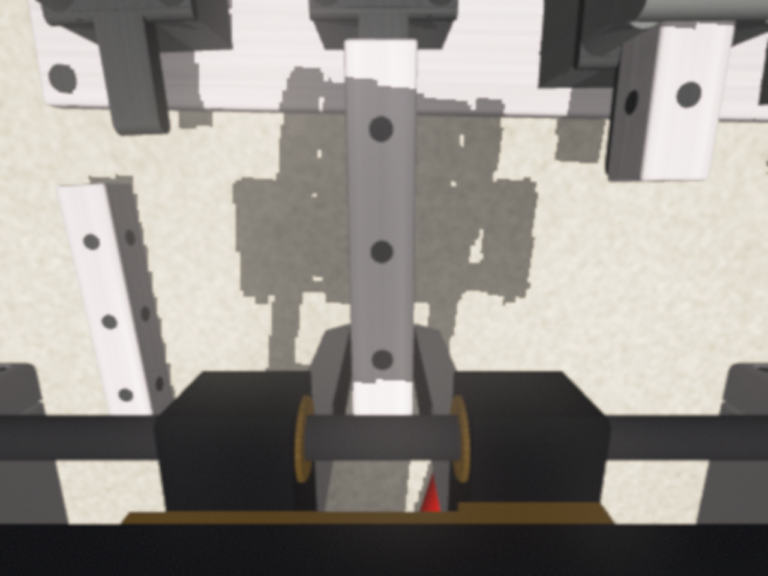

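```bash
python3 -m inch '[{"grip":0.1,"dx":0.3,"dy":0.03,"dz":0,"rx":0,"ry":0,"rz":0.05},{"grip":0.1,"dx":0.4,"dy":0,"dz":0,"rx":0,"ry":0,"rz":0},{"grip":0.1,"dx":0.4,"dy":0,"dz":0,"rx":0,"ry":0,"rz":0},{"grip":0.1,"dx":0.3,"dy":0,"dz":0,"rx":0,"ry":0,"rz":0},{"grip":0.1,"dx":0.3,"dy":0,"dz":0,"rx":0,"ry":0,"rz":0}]'; python3 -m inch '[{"grip":0.1,"dx":0.4,"dy":0,"dz":0,"rx":0,"ry":0,"rz":0},{"grip":0.1,"dx":0.4,"dy":0,"dz":0,"rx":0,"ry":0,"rz":0},{"grip":0.1,"dx":0.3,"dy":0,"dz":0,"rx":0,"ry":0,"rz":0},{"grip":0.1,"dx":0.2,"dy":0,"dz":0,"rx":0,"ry":0,"rz":0},{"grip":0.1,"dx":0,"dy":0,"dz":0,"rx":0,"ry":0,"rz":0}]'; python3 go.py 0.57 0.024 0.0845 3.85
```

```text
time: 19.77
tool_pos: [0.5221, 0.0201, 0.0843]
ee_rot: [-3.141, 0.003, 0.068]
wrist_force: [-0.2, -0.2, -1.6]
width: 0.0255
time: 20.4
tool_pos: [0.5574, 0.0225, 0.0838]
ee_rot: [-3.141, 0.003, 0.068]
wrist_force: [-0.6, -0.0, -2.2]
width: 0.0257
turn units [-0.01  0.04  0.01] | shift units after turn [ 0.51 -0.03 -0.03] | t 20.4 pos [0.5574 0.0225 0.0838] yaw 3.89 F [-0.6 -0.  -2.2] w 0.0257
```

```bash
python3 -m inch '[{"grip":0.1,"dx":0.25,"dy":0,"dz":0,"rx":0,"ry":0,"rz":0},{"grip":0.1,"dx":0.2,"dy":0,"dz":0,"rx":0,"ry":0,"rz":0},{"grip":0.1,"dx":0.12,"dy":0,"dz":0,"rx":0,"ry":0,"rz":0}]'; python3 -m inch '[{"grip":0.1,"dx":0.12,"dy":0,"dz":0,"rx":0,"ry":0,"rz":0},{"grip":0.1,"dx":0.12,"dy":0,"dz":0,"rx":0,"ry":0,"rz":0},{"grip":0.1,"dx":0.12,"dy":0,"dz":0,"rx":0,"ry":0,"rz":0}]'; python3 go.py 0.57 0.024 0.0845 3.85
```

```text
time: 20.78
tool_pos: [0.5721, 0.0235, 0.0837]
ee_rot: [-3.141, 0.004, 0.068]
wrist_force: [-0.7, -0.3, -2.3]
width: 0.0255
time: 21.15
tool_pos: [0.5816, 0.0241, 0.0837]
ee_rot: [-3.141, 0.004, 0.068]
wrist_force: [0.3, -0.9, -2.0]
width: 0.0255
turn units [-0.01  0.04  0.01] | shift units after turn [-0.46 -0.03 -0.03] | t 21.15 pos [0.5816 0.0241 0.0837] yaw 3.89 F [ 0.3 -0.9 -2. ] w 0.0255
```

```bash
for i in 1; do python3 -m inch '[{"grip":0.1,"dx":0.12,"dy":0,"dz":0,"rx":0,"ry":0,"rz":0},{"grip":0.1,"dx":0.12,"dy":0,"dz":0,"rx":0,"ry":0,"rz":0}]'; done; python3 -m inch '[{"grip":0.1,"dx":0.12,"dy":0,"dz":0,"rx":0,"ry":0,"rz":0},{"grip":0.1,"dx":0.12,"dy":0,"dz":0,"rx":0,"ry":0,"rz":0}]'; python3 go.py 0.57 0.024 0.0845 3.85
```

```text
time: 21.4
tool_pos: [0.585, 0.0244, 0.0829]
ee_rot: [-3.14, 0.011, 0.068]
wrist_force: [-9.6, -0.7, 0.8]
width: 0.0257
time: 21.65
tool_pos: [0.5854, 0.0246, 0.0823]
ee_rot: [-3.14, 0.026, 0.068]
wrist_force: [-10.1, -0.1, 4.5]
width: 0.0261
turn units [-0.01  0.3   0.01] | shift units after turn [-0.62 -0.02 -0.09] | t 21.65 pos [0.5854 0.0246 0.0823] yaw 3.91 F [-10.1  -0.1   4.5] w 0.0261
```

```bash
python3 -m inch '[{"grip":0.1,"dx":0,"dy":0,"dz":0,"rx":0,"ry":0.3,"rz":0},{"grip":0.35,"dx":0,"dy":0,"dz":0,"rx":0,"ry":0,"rz":0},{"grip":0.4,"dx":0,"dy":0,"dz":-0.5,"rx":0,"ry":0,"rz":0},{"grip":0.4,"dx":0,"dy":0,"dz":-0.9,"rx":0,"ry":0,"rz":0},{"grip":0.4,"dx":-0.6,"dy":0,"dz":-0.2,"rx":0,"ry":0,"rz":0},{"grip":0,"dx":-0.9,"dy":0,"dz":0,"rx":0,"ry":0,"rz":0},{"grip":0,"dx":-0.8,"dy":0,"dz":0,"rx":0,"ry":0,"rz":0},{"grip":0,"dx":-0.3,"dy":0,"dz":0,"rx":0,"ry":0,"rz":0},{"grip":0,"dx":0,"dy":0,"dz":0,"rx":0,"ry":0,"rz":0}]';  python3 go.py 0.52 0.0203 0.0835 3.85;python3 -c "
from h import *
w=cams.snapshot('wrist'); save(w,'f4_wrist',None,1.5)
"
```

```text
time: 22.78
tool_pos: [0.5202, 0.0198, 0.1285]
ee_rot: [-3.142, -0.012, 0.068]
wrist_force: [0.0, 0.0, 0.2]
width: 0.0021
turn units [-0.   -0.13  0.01] | shift units after turn [-0.01 -0.02  1.8 ] | t 22.77 pos [0.5202 0.0198 0.1285] yaw 3.91 F [0.  0.  0.2] w 0.0021
```

View pics/f4_wrist.png

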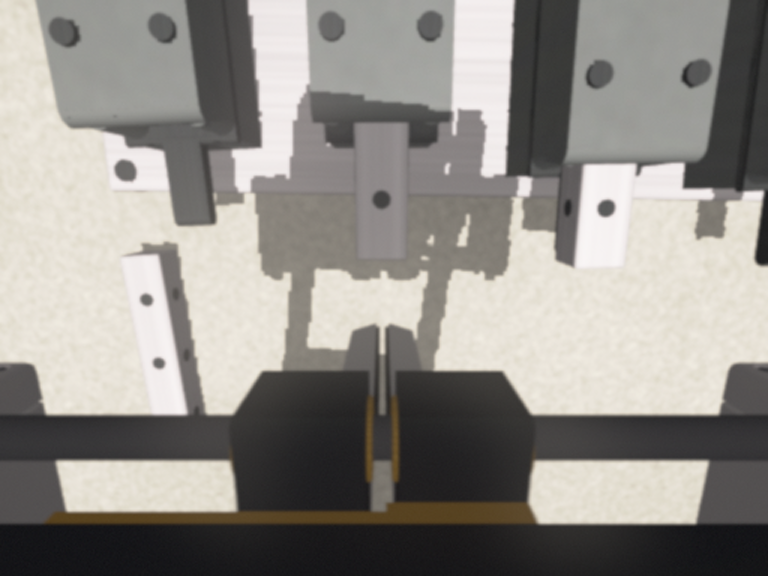

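```bash
python3 -m inch '[{"grip":0,"dx":0,"dy":0,"dz":0.8,"rx":0,"ry":-0.1,"rz":0},{"grip":0,"dx":0,"dy":0,"dz":0.8,"rx":0,"ry":0,"rz":0},{"grip":0,"dx":0,"dy":0,"dz":0.2,"rx":0,"ry":0,"rz":0},{"grip":0,"dx":0.3,"dy":0,"dz":0,"rx":0,"ry":0,"rz":0},{"grip":0,"dx":0.3,"dy":0,"dz":0,"rx":0,"ry":0,"rz":0},{"grip":0,"dx":0.2,"dy":0,"dz":0,"rx":0,"ry":0,"rz":0},{"grip":0,"dx":0.2,"dy":0,"dz":0,"rx":0,"ry":0,"rz":0}]';python3 -m inch '[{"grip":0,"dx":0.3,"dy":0,"dz":0,"rx":0,"ry":0,"rz":0},{"grip":0,"dx":0.4,"dy":0,"dz":0,"rx":0,"ry":0,"rz":0}]'; python3 -m inch '[{"grip":0,"dx":0.6,"dy":0,"dz":0,"rx":0,"ry":0.1,"rz":0},{"grip":0,"dx":0.6,"dy":0,"dz":0,"rx":0,"ry":0.1,"rz":0}]'; python3 go.py 0.52 0.0203 0.0835 3.85
```

```text
time: 23.7
tool_pos: [0.5451, 0.0214, 0.0793]
ee_rot: [-3.141, 0.009, 0.069]
wrist_force: [-18.0, -2.2, 10.7]
width: 0.0005
time: 23.95
tool_pos: [0.5451, 0.0214, 0.0796]
ee_rot: [3.141, 0.055, 0.069]
wrist_force: [-30.3, -2.9, 20.0]
width: 0.0003
time: 24.2
tool_pos: [0.545, 0.0214, 0.0801]
ee_rot: [3.141, 0.113, 0.069]
wrist_force: [-39.6, -3.2, 27.3]
width: 0.0004
turn units [0.01 1.3  0.02] | shift units after turn [-1.   -0.02 -0.13] | t 24.2 pos [0.545  0.0214 0.0801] yaw 3.94 F [-39.6  -3.2  27.3] w 0.0004
```

```bash
python3 -m inch '[{"grip":0,"dx":-0.4,"dy":0,"dz":0,"rx":0,"ry":0.4,"rz":0},{"grip":0,"dx":-0.5,"dy":0,"dz":-0.5,"rx":0,"ry":0.5,"rz":0},{"grip":0.5,"dx":-0.7,"dy":0,"dz":-0.9,"rx":0,"ry":0.4,"rz":0},{"grip":0.5,"dx":-0.6,"dy":-0.5,"dz":-0.5,"rx":0,"ry":0,"rz":-0.4},{"grip":0.5,"dx":-0.6,"dy":-0.8,"dz":0,"rx":0,"ry":0,"rz":-0.4},{"grip":0.5,"dx":-0.6,"dy":-1,"dz":0,"rx":0,"ry":0,"rz":0},{"grip":0.5,"dx":-0.6,"dy":-1,"dz":0,"rx":0,"ry":0,"rz":0},{"grip":0.5,"dx":-0.6,"dy":-1,"dz":0,"rx":0,"ry":0,"rz":0},{"grip":0.5,"dx":-0.2,"dy":-1,"dz":0,"rx":0,"ry":0,"rz":0},{"grip":0.5,"dx":0,"dy":0,"dz":0,"rx":0,"ry":0,"rz":0}]'; python3 go.py 0.4191 0.1624 0.021 7.5;python3 -c "
from h import *
w=cams.snapshot('wrist'); save(w,'g_wrist',None,1.5)
for X in ([.4637,.1683,.026],[.4191,.1624,.026]): print(1.5*proj(w,X))
"
```

```text
time: 25.45
tool_pos: [0.4107, 0.1438, 0.1385]
ee_rot: [3.14, -0.015, 0.139]
wrist_force: [0.2, -0.2, 0.1]
width: 0.0471
turn units [ 0.02 -0.17  0.1 ] | shift units after turn [ 0.43 -0.69  4.7 ] | t 25.45 pos [0.4107 0.1438 0.1385] yaw 7.99 F [ 0.2 -0.2  0.1] w 0.0471
[355.36471841 210.31101994]
[355.81144801 277.56748825]
```

View pics/g_wrist.png

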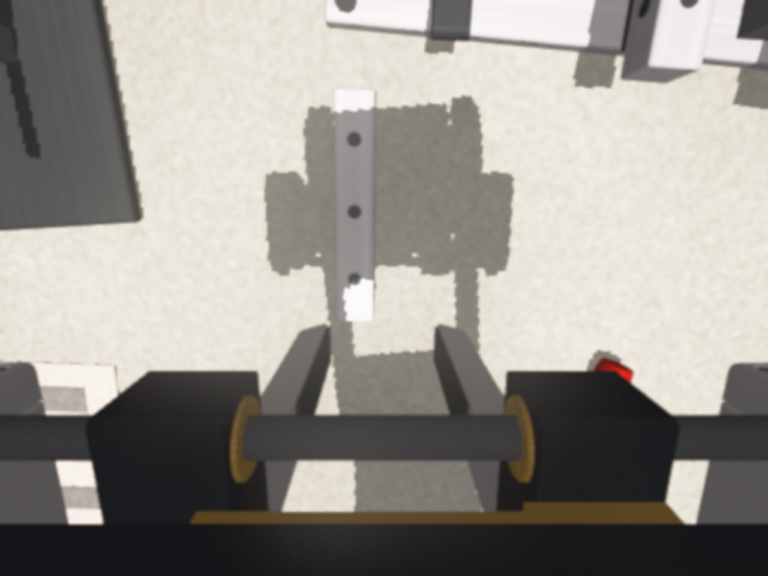

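Prediction matches the bar at (354,212), undisturbed. Descend.

```bash
python3 -m inch '[{"grip":0.5,"dx":0.2,"dy":-0.4,"dz":0.5,"rx":0,"ry":-0.17,"rz":0.1},{"grip":0.5,"dx":0.2,"dy":-0.3,"dz":0.9,"rx":0,"ry":0,"rz":0},{"grip":0.5,"dx":0,"dy":0,"dz":0.9,"rx":0,"ry":0,"rz":0},{"grip":0.5,"dx":0,"dy":0,"dz":0.9,"rx":0,"ry":0,"rz":0},{"grip":0.5,"dx":0,"dy":0,"dz":0.4,"rx":0,"ry":0,"rz":0},{"grip":0.5,"dx":0,"dy":0,"dz":0,"rx":0,"ry":0,"rz":0}]'; python3 go.py 0.4191 0.1624 0.021 7.5
```

```text
time: 26.25
tool_pos: [0.4226, 0.1604, 0.0428]
ee_rot: [3.139, 0.003, 0.121]
wrist_force: [-0.1, 0.0, -0.3]
width: 0.047
turn units [ 0.04  0.03 -0.11] | shift units after turn [-0.13 -0.1   0.87] | t 26.25 pos [0.4226 0.1604 0.0428] yaw 6.96 F [-0.1  0.  -0.3] w 0.047
```

```bash
python3 -m inch '[{"grip":0.5,"dx":-0.13,"dy":-0.1,"dz":0.4,"rx":0.04,"ry":0.03,"rz":-0.11},{"grip":0.5,"dx":0,"dy":0,"dz":0.4,"rx":0,"ry":0,"rz":0},{"grip":0.5,"dx":0,"dy":0,"dz":0.05,"rx":0,"ry":0,"rz":0},{"grip":0.1,"dx":0,"dy":0,"dz":0,"rx":0,"ry":0,"rz":0},{"grip":0.1,"dx":0,"dy":0,"dz":0,"rx":0,"ry":0,"rz":0},{"grip":0.1,"dx":0,"dy":0,"dz":0,"rx":0,"ry":0,"rz":0},{"grip":0.1,"dx":0,"dy":0,"dz":0,"rx":0,"ry":0,"rz":0}]'; python3 go.py 0.4191 0.1624 0.021 7.5
python3 - <<'E'
import numpy as np
a=np.radians(6.45);u=np.array([np.cos(a),np.sin(a)]);m=np.array([.6738,.1382])-.065*u;print("mouth",m,"pre",m-.139*u)
E
```

```text
time: 27.12
tool_pos: [0.4208, 0.1629, 0.0225]
ee_rot: [-3.14, -0.005, 0.131]
wrist_force: [-0.5, -0.3, -0.9]
width: 0.0258
turn units [-0.01 -0.05  0.  ] | shift units after turn [-0.07  0.01  0.06] | t 27.12 pos [0.4208 0.1629 0.0225] yaw 7.52 F [-0.5 -0.3 -0.9] w 0.0258
mouth [0.60921143 0.13089815] pre [0.47109127 0.11528343]
```

```bash
python3 -m inch '[{"grip":0.1,"dx":0,"dy":0,"dz":-0.5,"rx":0,"ry":0,"rz":0},{"grip":0.1,"dx":0,"dy":0,"dz":-0.8,"rx":0,"ry":0,"rz":0},{"grip":0.1,"dx":0,"dy":0,"dz":-0.8,"rx":0,"ry":0,"rz":0},{"grip":0.1,"dx":0,"dy":0,"dz":-0.5,"rx":0,"ry":0,"rz":0.2},{"grip":0.1,"dx":0,"dy":0.4,"dz":0,"rx":0,"ry":0,"rz":0},{"grip":0.1,"dx":0,"dy":0.5,"dz":0,"rx":0,"ry":0,"rz":0},{"grip":0.1,"dx":0,"dy":0.5,"dz":0,"rx":0,"ry":0,"rz":0},{"grip":0.1,"dx":0,"dy":0.5,"dz":0,"rx":0,"ry":0,"rz":0},{"grip":0.1,"dx":0,"dy":0,"dz":0,"rx":0,"ry":0,"rz":0}]'; python3 go.py 0.4711 0.1153 0.0845 6.45
```

```text
time: 28.25
tool_pos: [0.424, 0.1109, 0.0886]
ee_rot: [-3.142, 0.001, 0.111]
wrist_force: [-0.2, 0.0, -1.8]
width: 0.0258
turn units [-0.    0.01 -0.01] | shift units after turn [1.89 0.04 0.17] | t 28.25 pos [0.424  0.1109 0.0886] yaw 6.38 F [-0.2  0.  -1.8] w 0.0258
```

```bash
python3 -m inch '[{"grip":0.1,"dx":0.5,"dy":0.04,"dz":0.17,"rx":0,"ry":0,"rz":0},{"grip":0.1,"dx":0.6,"dy":0,"dz":0,"rx":0,"ry":0,"rz":0},{"grip":0.1,"dx":0.6,"dy":0,"dz":0,"rx":0,"ry":0,"rz":0},{"grip":0.1,"dx":0.1,"dy":0,"dz":0,"rx":0,"ry":0,"rz":0},{"grip":0.1,"dx":0,"dy":0,"dz":0,"rx":0,"ry":0,"rz":0}]'; python3 go.py 0.4711 0.1153 0.0845 6.45
python3 - <<'E'
from h import *
w=cams.snapshot("wrist"); save(w,"g2_wrist",None,1.5)
E
```

```text
time: 28.88
tool_pos: [0.4729, 0.116, 0.0833]
ee_rot: [-3.141, 0.002, 0.112]
wrist_force: [-0.7, -0.9, -2.2]
width: 0.0256
turn units [-0.01  0.02 -0.01] | shift units after turn [-0.07  0.02 -0.05] | t 28.88 pos [0.4729 0.116  0.0833] yaw 6.42 F [-0.7 -0.9 -2.2] w 0.0256
```

View pics/g2_wrist.png

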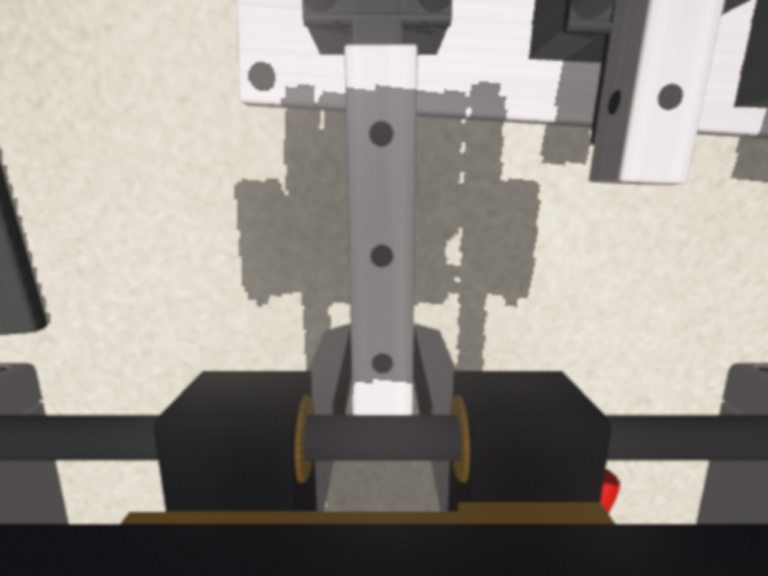

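```bash
python3 -m inch '[{"grip":0.1,"dx":0.3,"dy":-0.05,"dz":0,"rx":0,"ry":0,"rz":0},{"grip":0.1,"dx":0.4,"dy":0,"dz":0,"rx":0,"ry":0,"rz":0},{"grip":0.1,"dx":0.4,"dy":0,"dz":0,"rx":0,"ry":0,"rz":0},{"grip":0.1,"dx":0.3,"dy":0,"dz":0,"rx":0,"ry":0,"rz":0},{"grip":0.1,"dx":0.3,"dy":0,"dz":0,"rx":0,"ry":0,"rz":0}]'; python3 -m inch '[{"grip":0.1,"dx":0.4,"dy":0,"dz":0,"rx":0,"ry":0,"rz":0},{"grip":0.1,"dx":0.4,"dy":0,"dz":0,"rx":0,"ry":0,"rz":0},{"grip":0.1,"dx":0.3,"dy":0,"dz":0,"rx":0,"ry":0,"rz":0},{"grip":0.1,"dx":0.2,"dy":0,"dz":0,"rx":0,"ry":0,"rz":0},{"grip":0.1,"dx":0,"dy":0,"dz":0,"rx":0,"ry":0,"rz":0}]'; python3 go.py 0.57 0.1265 0.0845 6.45
```

```text
time: 29.55
tool_pos: [0.5172, 0.1225, 0.0836]
ee_rot: [-3.141, 0.001, 0.112]
wrist_force: [-0.3, 0.0, -1.4]
width: 0.0255
time: 30.18
tool_pos: [0.5524, 0.1264, 0.0832]
ee_rot: [-3.141, 0.001, 0.112]
wrist_force: [-0.4, 0.0, -1.6]
width: 0.0258
turn units [-0.01  0.01 -0.  ] | shift units after turn [ 0.7   0.07 -0.05] | t 30.18 pos [0.5524 0.1264 0.0832] yaw 6.43 F [-0.4  0.  -1.6] w 0.0258
```

```bash
python3 -m inch '[{"grip":0.1,"dx":0.2,"dy":0.02,"dz":0,"rx":0,"ry":0,"rz":0},{"grip":0.1,"dx":0.2,"dy":0,"dz":0,"rx":0,"ry":0,"rz":0},{"grip":0.1,"dx":0.12,"dy":0,"dz":0,"rx":0,"ry":0,"rz":0}]'; python3 -m inch '[{"grip":0.1,"dx":0.12,"dy":0,"dz":0,"rx":0,"ry":0,"rz":0},{"grip":0.1,"dx":0.12,"dy":0,"dz":0,"rx":0,"ry":0,"rz":0},{"grip":0.1,"dx":0.12,"dy":0,"dz":0,"rx":0,"ry":0,"rz":0}]'; python3 go.py 0.57 0.1265 0.0845 6.45
```

```text
time: 30.55
tool_pos: [0.5657, 0.1274, 0.0834]
ee_rot: [-3.141, 0.001, 0.112]
wrist_force: [0.0, -0.2, -0.8]
width: 0.0257
time: 30.92
tool_pos: [0.5752, 0.1285, 0.0834]
ee_rot: [-3.141, 0.001, 0.112]
wrist_force: [-0.0, 0.4, -2.1]
width: 0.0255
turn units [-0.01  0.02 -0.  ] | shift units after turn [-0.21  0.06 -0.05] | t 30.93 pos [0.5752 0.1285 0.0834] yaw 6.44 F [-0.   0.4 -2.1] w 0.0255
```

```bash
python3 -m inch '[{"grip":0.1,"dx":0.12,"dy":0,"dz":0,"rx":0,"ry":0,"rz":0},{"grip":0.1,"dx":0.12,"dy":0,"dz":0,"rx":0,"ry":0,"rz":0}]'; python3 -m inch '[{"grip":0.1,"dx":0.12,"dy":0,"dz":0,"rx":0,"ry":0,"rz":0},{"grip":0.1,"dx":0.12,"dy":0,"dz":0,"rx":0,"ry":0,"rz":0}]';python3 -m inch '[{"grip":0.1,"dx":0.12,"dy":0,"dz":0,"rx":0,"ry":0,"rz":0},{"grip":0.1,"dx":0.12,"dy":0,"dz":0,"rx":0,"ry":0,"rz":0}]'; python3 go.py 0.57 0.1265 0.0845 6.45
```

```text
time: 31.18
tool_pos: [0.5815, 0.1292, 0.0834]
ee_rot: [-3.141, 0.001, 0.112]
wrist_force: [-0.4, -0.3, -1.5]
width: 0.0254
time: 31.42
tool_pos: [0.5841, 0.1298, 0.0825]
ee_rot: [-3.14, 0.011, 0.112]
wrist_force: [-10.6, -0.1, 2.5]
width: 0.0259
time: 31.68
tool_pos: [0.5845, 0.13, 0.0824]
ee_rot: [-3.141, 0.026, 0.113]
wrist_force: [-9.4, -1.1, 3.9]
width: 0.0258
turn units [-0.01  0.29  0.01] | shift units after turn [-0.59  0.07 -0.08] | t 31.68 pos [0.5845 0.13   0.0824] yaw 6.48 F [-9.4 -1.1  3.9] w 0.0258
```

```bash
python3 -m inch '[{"grip":0.1,"dx":0,"dy":0,"dz":0,"rx":0,"ry":0.3,"rz":0},{"grip":0.35,"dx":0,"dy":0,"dz":0,"rx":0,"ry":0,"rz":0},{"grip":0.4,"dx":0,"dy":0,"dz":-0.5,"rx":0,"ry":0,"rz":0},{"grip":0.4,"dx":0,"dy":0,"dz":-0.9,"rx":0,"ry":0,"rz":0},{"grip":0.4,"dx":-0.6,"dy":0,"dz":-0.2,"rx":0,"ry":0,"rz":0},{"grip":0,"dx":-0.9,"dy":0,"dz":0,"rx":0,"ry":0,"rz":0},{"grip":0,"dx":-0.8,"dy":0,"dz":0,"rx":0,"ry":0,"rz":0},{"grip":0,"dx":-0.4,"dy":0,"dz":0,"rx":0,"ry":0,"rz":0},{"grip":0,"dx":0,"dy":0,"dz":0,"rx":0,"ry":0,"rz":0}]';  python3 go.py 0.52 0.1209 0.0835 6.45;python3 -c "
from h import *
w=cams.snapshot('wrist'); save(w,'g4_wrist',None,1.5)
"
```

```text
time: 32.8
tool_pos: [0.5162, 0.1221, 0.1273]
ee_rot: [-3.141, -0.01, 0.113]
wrist_force: [-0.6, -0.0, 0.5]
width: 0.0017
turn units [-0.01 -0.11  0.  ] | shift units after turn [0.15 0.06 1.75] | t 32.8 pos [0.5162 0.1221 0.1273] yaw 6.47 F [-0.6 -0.   0.5] w 0.0017
```

View pics/g4_wrist.png

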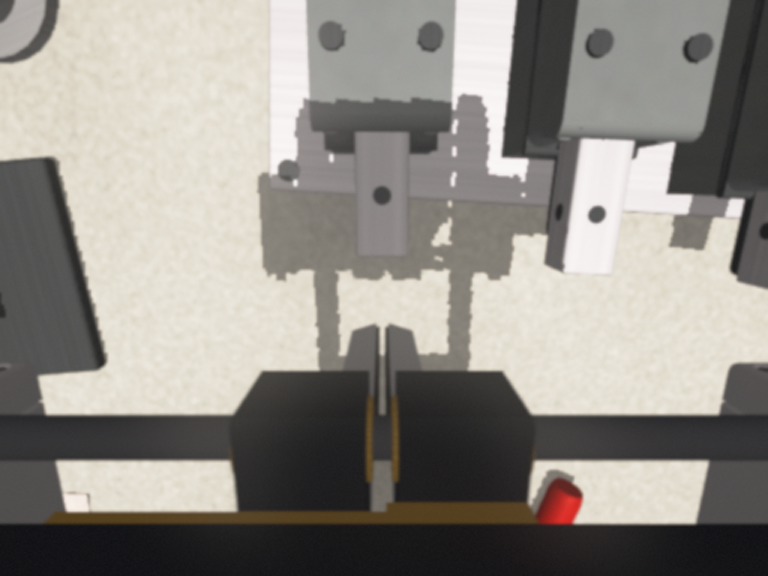

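```bash
python3 -m inch '[{"grip":0,"dx":0,"dy":0,"dz":0.8,"rx":0,"ry":-0.1,"rz":0},{"grip":0,"dx":0,"dy":0,"dz":0.7,"rx":0,"ry":0,"rz":0},{"grip":0,"dx":0,"dy":0,"dz":0.1,"rx":0,"ry":0,"rz":0},{"grip":0,"dx":0.3,"dy":0,"dz":0,"rx":0,"ry":0,"rz":0},{"grip":0,"dx":0.3,"dy":0,"dz":0,"rx":0,"ry":0,"rz":0},{"grip":0,"dx":0.25,"dy":0,"dz":0,"rx":0,"ry":0,"rz":0},{"grip":0,"dx":0.2,"dy":0,"dz":0,"rx":0,"ry":0,"rz":0}]';python3 -m inch '[{"grip":0,"dx":0.3,"dy":0,"dz":0,"rx":0,"ry":0,"rz":0},{"grip":0,"dx":0.4,"dy":0,"dz":0,"rx":0,"ry":0,"rz":0}]'; python3 -m inch '[{"grip":0,"dx":0.6,"dy":0,"dz":0,"rx":0,"ry":0.1,"rz":0},{"grip":0,"dx":0.6,"dy":0,"dz":0,"rx":0,"ry":0.1,"rz":0}]'; python3 go.py 0.52 0.1209 0.0835 6.45
```

```text
time: 33.72
tool_pos: [0.5427, 0.125, 0.0829]
ee_rot: [-3.141, 0.009, 0.113]
wrist_force: [-15.1, -1.4, 8.7]
width: 0.0003
time: 33.98
tool_pos: [0.5429, 0.125, 0.0833]
ee_rot: [3.141, 0.054, 0.114]
wrist_force: [-28.6, -4.5, 19.4]
width: 0.0005
time: 34.22
tool_pos: [0.5431, 0.125, 0.0837]
ee_rot: [3.138, 0.112, 0.115]
wrist_force: [-37.6, -6.2, 26.2]
width: 0.0007
turn units [0.04 1.28 0.03] | shift units after turn [-0.94  0.06  0.01] | t 34.23 pos [0.5431 0.125  0.0837] yaw 6.6 F [-37.6  -6.2  26.2] w 0.0007
```

```bash
python3 -m inch '[{"grip":0.5,"dx":-0.4,"dy":0,"dz":0,"rx":0,"ry":0.4,"rz":0},{"grip":0.5,"dx":-0.5,"dy":0,"dz":-0.5,"rx":0,"ry":0.5,"rz":0},{"grip":0.5,"dx":-0.8,"dy":0.3,"dz":-0.9,"rx":0,"ry":0.4,"rz":0},{"grip":0.5,"dx":-0.8,"dy":1,"dz":-1,"rx":0,"ry":0,"rz":0},{"grip":0.5,"dx":-0.8,"dy":1,"dz":-1,"rx":0,"ry":0,"rz":0},{"grip":0.5,"dx":-0.8,"dy":1,"dz":-1,"rx":0,"ry":0,"rz":0},{"grip":0.5,"dx":-0.6,"dy":1,"dz":-1,"rx":0,"ry":0,"rz":0},{"grip":0.5,"dx":-0.6,"dy":1,"dz":-1,"rx":0,"ry":0,"rz":0},{"grip":0.5,"dx":-0.6,"dy":1,"dz":-1,"rx":0,"ry":0,"rz":0},{"grip":0.5,"dx":0,"dy":1,"dz":-1,"rx":0,"ry":0,"rz":0},{"grip":0.5,"dx":0,"dy":1,"dz":0,"rx":0,"ry":0,"rz":0},{"grip":0.5,"dx":0,"dy":1,"dz":0,"rx":0,"ry":0,"rz":0}]'; python3 -c "
from m import *
t=cams.snapshot('top'); s=cams.snapshot('scene'); save(t,'i_top',(70,80,470,240),2);save(t,'i_cad',(350,140,440,210),8);save(s,'i_scad',(60,170,160,260),7);save(s,'i_sst',(290,150,430,260),5); save(t,'i_blk',(210,80,360,220),5)
for q in ['caddy_handle','hook_seat','caddy','stand']:
    for n,p in(('top',t),('scene',s)):
        print(q,n,[(np.round(r['pixel'],1).tolist(),round(r['score'],2)) for r in spotter.place_of(p,q)][:3])
"
```

```text
time: 35.72
tool_pos: [0.4229, -0.1288, 0.3123]
ee_rot: [3.13, -0.018, 0.12]
wrist_force: [1.0, -0.4, -0.4]
width: 0.0471
caddy_handle top [([402.0, 170.3], 0.63)]
caddy_handle scene [([107.3, 202.8], 0.72)]
hook_seat top [([154.4, 181.0], 0.61)]
hook_seat scene [([330.5, 171.5], 0.83)]
caddy top [([385.6, 175.2], 0.91)]
caddy scene [([117.0, 224.1], 0.67)]
stand top [([170.6, 179.3], 0.61)]
stand scene [([322.5, 209.5], 0.95)]
```

View pics/i_blk.png

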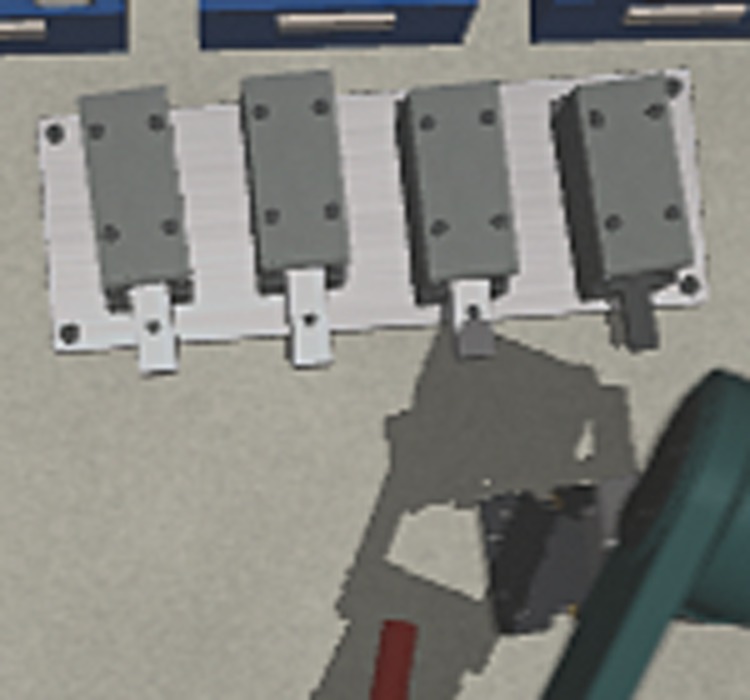

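View pics/i_cad.png

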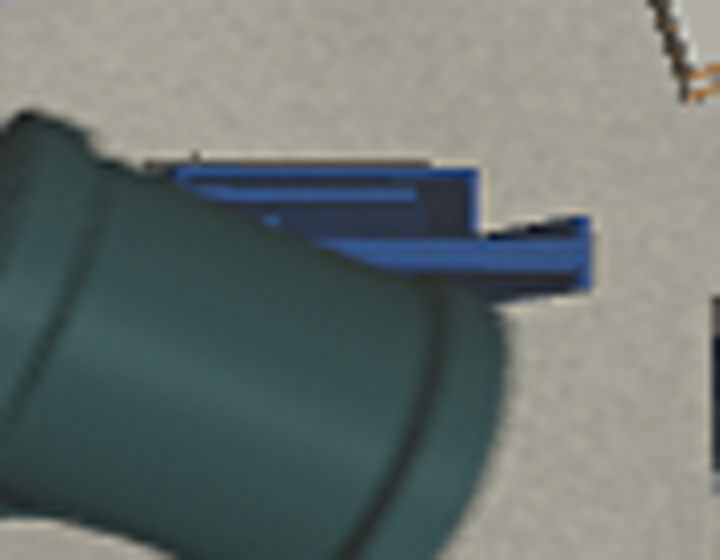

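View pics/i_scad.png

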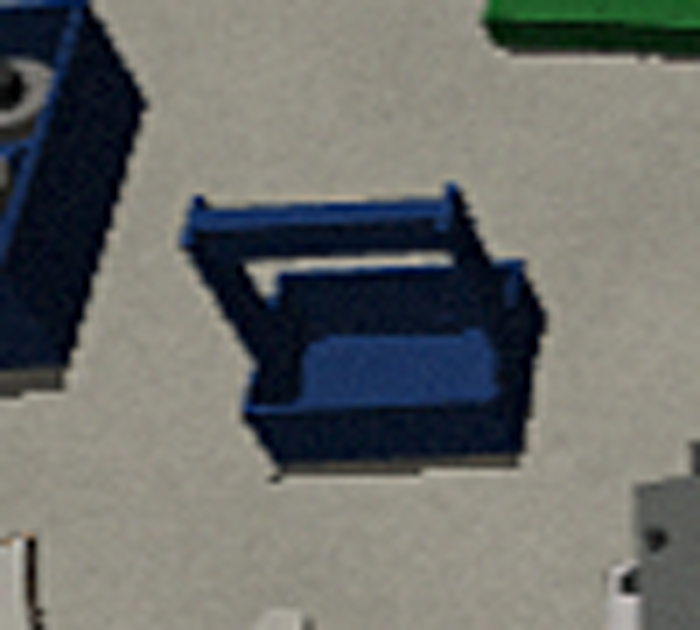

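View pics/i_sst.png

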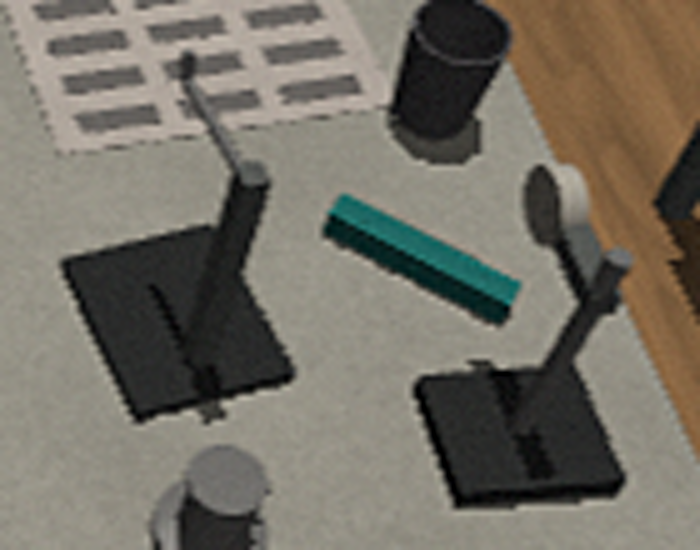

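Run:
```python
from h import *
o=robot.get_obs(); print(np.round(o["joint_positions"],3), o["ee_rot"])
t=cams.snapshot("top"); s=cams.snapshot("scene")
print("hook", tri([(t,(154,180)),(s,(331,171.8))]))
print("handle",tri([(t,(403.5,172)),(s,(106.5,203.5))]))
# ends of grip on top (z=.155): right end pixel in i_cad (590,250)/8
print("grip right end", onz(t,(350+590/8,140+252/8),.155), "grip a left?", onz(t,(350+330/8,140+245/8),.155))
# hook arm: post top / tip from b_stand crop 5x offset (70,110)
for z,px in ((.223,(388,234)),(.235,(415,402)),(.215,(403,320))): print(px,onz(t,(70+px[0]/5,110+px[1]/5),z))
```

```text
[-0.421 -0.17   1.439 -0.     1.854  1.029] [ 3.13162128 -0.01591279  0.12118655]
hook [0.46455475 0.3903852  0.20701692]
handle [ 0.47509871 -0.39328312  0.13325896]
grip right end [ 0.47398831 -0.45219478  0.155     ] grip a left? [ 0.47919222 -0.34950824  0.155     ]
(388, 234) [0.53288611 0.40112533 0.223     ]
(415, 402) [0.43195009 0.38312226 0.235     ]
(403, 320) [0.48191494 0.39506027 0.215     ]
```

```bash
python3 -m inch '[{"grip":0.5,"dx":0,"dy":0,"dz":0,"rx":0,"ry":0,"rz":-1},{"grip":0.5,"dx":0,"dy":0,"dz":0,"rx":0,"ry":0,"rz":-1},{"grip":0.5,"dx":0,"dy":0,"dz":0,"rx":0,"ry":0,"rz":-1},{"grip":0.5,"dx":0,"dy":0,"dz":0,"rx":0,"ry":0,"rz":-1},{"grip":0.5,"dx":0,"dy":0,"dz":0,"rx":0,"ry":0,"rz":-1},{"grip":0.5,"dx":0,"dy":0,"dz":0,"rx":0,"ry":0,"rz":-1},{"grip":0.5,"dx":0,"dy":0,"dz":0,"rx":0,"ry":0,"rz":-1},{"grip":0.5,"dx":0,"dy":0,"dz":0,"rx":0,"ry":0,"rz":-1},{"grip":0.5,"dx":0,"dy":0,"dz":0,"rx":0,"ry":0,"rz":-1},{"grip":0.5,"dx":0,"dy":0,"dz":0,"rx":0,"ry":0,"rz":-1},{"grip":0.5,"dx":0,"dy":0,"dz":0,"rx":0,"ry":0,"rz":-1},{"grip":0.5,"dx":0,"dy":0,"dz":0,"rx":0,"ry":0,"rz":-1}]'; python3 -m inch '[{"grip":0.5,"dx":0,"dy":0,"dz":0,"rx":0,"ry":0,"rz":-1},{"grip":0.5,"dx":0,"dy":0,"dz":0,"rx":0,"ry":0,"rz":-1},{"grip":0.5,"dx":0,"dy":0,"dz":0,"rx":0,"ry":0,"rz":-1},{"grip":0.5,"dx":0,"dy":0,"dz":0,"rx":0,"ry":0,"rz":-1},{"grip":0.5,"dx":0,"dy":0,"dz":0,"rx":0,"ry":0,"rz":0}]'; python3 go.py .477 -.387 .26 87.1
```

```text
time: 37.83
tool_pos: [0.4224, -0.1244, 0.3111]
ee_rot: [3.123, 0.001, 1.208]
wrist_force: [0.3, -0.2, 0.9]
width: 0.0467
time: 38.45
tool_pos: [0.4224, -0.1233, 0.3111]
ee_rot: [3.124, 0.007, 1.57]
wrist_force: [-0.2, 0.0, 0.2]
width: 0.0472
turn units [0.2  0.08 0.57] | shift units after turn [-10.43   2.72   2.04] | t 38.45 pos [ 0.4224 -0.1233  0.3111] yaw 89.94 F [-0.2  0.   0.2] w 0.0472
```

```bash
python3 -m inch '[{"grip":0.5,"dx":-0.9,"dy":0.3,"dz":0,"rx":0.2,"ry":0.08,"rz":0.5},{"grip":0.5,"dx":-1,"dy":0.3,"dz":0,"rx":0,"ry":0,"rz":0},{"grip":0.5,"dx":-1,"dy":0.3,"dz":0,"rx":0,"ry":0,"rz":0},{"grip":0.5,"dx":-1,"dy":0.3,"dz":0,"rx":0,"ry":0,"rz":0},{"grip":0.5,"dx":-1,"dy":0.3,"dz":0,"rx":0,"ry":0,"rz":0},{"grip":0.5,"dx":-1,"dy":0.3,"dz":0,"rx":0,"ry":0,"rz":0},{"grip":0.5,"dx":-1,"dy":0.3,"dz":0,"rx":0,"ry":0,"rz":0},{"grip":0.5,"dx":-1,"dy":0.3,"dz":0,"rx":0,"ry":0,"rz":0},{"grip":0.5,"dx":-1,"dy":0.3,"dz":0,"rx":0,"ry":0,"rz":0},{"grip":0.5,"dx":0,"dy":0,"dz":0,"rx":0,"ry":0,"rz":0}]'; python3 go.py .477 -.387 .26 87.1; python3 -c "
from h import *
w=cams.snapshot('wrist'); save(w,'j_wrist',None,1.5)
for X in ([.477,-.387,.155],[.4737,-.452,.155],[.4803,-.322,.155]): print(1.5*proj(w,X))
"
```

```text
time: 39.7
tool_pos: [0.482, -0.3539, 0.3104]
ee_rot: [-3.141, -0.002, 1.512]
wrist_force: [-0.6, 0.2, -0.4]
width: 0.0472
turn units [-0.   -0.02 -0.09] | shift units after turn [-1.33 -0.13  2.02] | t 39.7 pos [ 0.482  -0.3539  0.3104] yaw 86.65 F [-0.6  0.2 -0.4] w 0.0472
[378.21150343 318.58577991]
[379.01043526 392.56857804]
[377.33609083 237.5206994 ]
```

View pics/j_wrist.png

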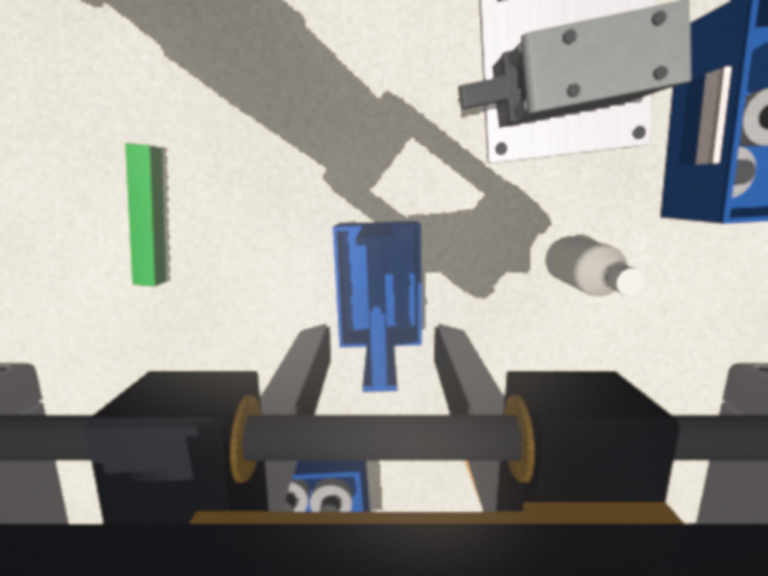

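```bash
python3 -c "
from h import *
w=cams.snapshot('wrist'); f=w['frame'][135:275,205:300]
f=np.clip(f.astype(float)*1.8,0,255).astype(np.uint8)
cv2.imwrite('pics/j_crop.png',cv2.resize(f[:,:,::-1],None,fx=4.2,fy=4.2,interpolation=cv2.INTER_CUBIC))
"
```

```text
(no output)
```

View pics/j_crop.png

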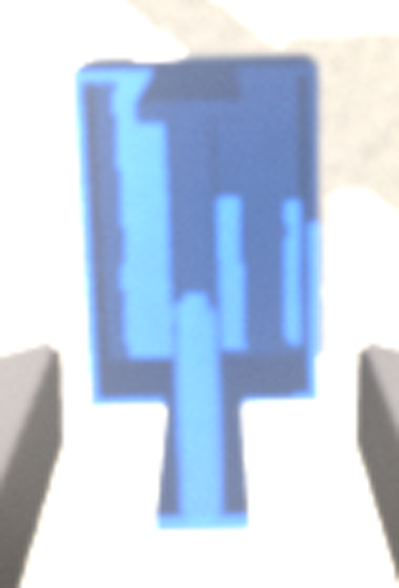

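```bash
python3 -m inch '[{"grip":0.5,"dx":-0.6,"dy":-0.1,"dz":0.3,"rx":0,"ry":0,"rz":-0.25},{"grip":0.5,"dx":-0.7,"dy":-0.1,"dz":0.8,"rx":0,"ry":0,"rz":0},{"grip":0.5,"dx":0,"dy":0,"dz":0.8,"rx":0,"ry":0,"rz":0},{"grip":0.5,"dx":0,"dy":0,"dz":0.8,"rx":0,"ry":0,"rz":0},{"grip":0.5,"dx":0,"dy":0,"dz":0.8,"rx":0,"ry":0,"rz":0},{"grip":0.5,"dx":0,"dy":0,"dz":0.8,"rx":0,"ry":0,"rz":0},{"grip":0.5,"dx":0,"dy":0,"dz":0,"rx":0,"ry":0,"rz":0}]'; python3 go.py .4765 -.387 .146 88; python3 -c "
from h import *
w=cams.snapshot('wrist'); save(w,'j2_wrist',None,1.5)"
```

```text
time: 40.67
tool_pos: [0.4742, -0.3808, 0.1973]
ee_rot: [-3.141, -0.005, 1.537]
wrist_force: [-0.0, -0.1, 0.1]
width: 0.0472
turn units [-0.   -0.05  0.01] | shift units after turn [-0.24  0.1   2.05] | t 40.67 pos [ 0.4742 -0.3808  0.1973] yaw 88.06 F [-0.  -0.1  0.1] w 0.0472
```

View pics/j2_wrist.png

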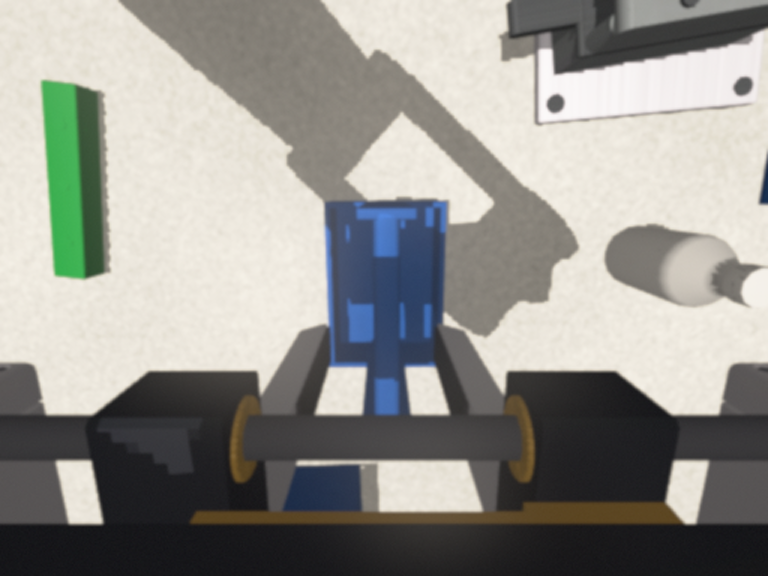

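```bash
python3 -m inch '[{"grip":0.5,"dx":-0.24,"dy":0.1,"dz":0.4,"rx":0,"ry":-0.05,"rz":0},{"grip":0.5,"dx":0,"dy":0,"dz":0.6,"rx":0,"ry":0,"rz":0},{"grip":0.5,"dx":0,"dy":0,"dz":0.6,"rx":0,"ry":0,"rz":0},{"grip":0.5,"dx":0,"dy":0,"dz":0.4,"rx":0,"ry":0,"rz":0},{"grip":0.5,"dx":0,"dy":0,"dz":0,"rx":0,"ry":0,"rz":0}]'; python3 go.py .4765 -.387 .146 88
```

```text
time: 41.35
tool_pos: [0.4777, -0.3883, 0.1469]
ee_rot: [3.138, 0.003, 1.537]
wrist_force: [-0.1, 0.8, -0.4]
width: 0.0469
turn units [0.04 0.04 0.01] | shift units after turn [ 0.05 -0.05  0.04] | t 41.35 pos [ 0.4777 -0.3883  0.1469] yaw 88.05 F [-0.1  0.8 -0.4] w 0.0469
```

```bash
python3 -m inch '[{"grip":0,"dx":0,"dy":-0.05,"dz":0,"rx":0,"ry":0,"rz":0},{"grip":0,"dx":0,"dy":0,"dz":0,"rx":0,"ry":0,"rz":0},{"grip":0,"dx":0,"dy":0,"dz":0,"rx":0,"ry":0,"rz":0},{"grip":0,"dx":0,"dy":0,"dz":0,"rx":0,"ry":0,"rz":0},{"grip":0,"dx":0,"dy":0,"dz":0,"rx":0,"ry":0,"rz":0}]'; python3 -m inch '[{"grip":0,"dx":0,"dy":0,"dz":-0.4,"rx":0,"ry":0,"rz":0},{"grip":0,"dx":0,"dy":0,"dz":-0.6,"rx":0,"ry":0,"rz":0},{"grip":0,"dx":0,"dy":0,"dz":-0.7,"rx":0,"ry":0,"rz":0},{"grip":0,"dx":0,"dy":0,"dz":-0.8,"rx":0,"ry":0,"rz":0},{"grip":0,"dx":0,"dy":0,"dz":-0.8,"rx":0,"ry":0,"rz":0},{"grip":0,"dx":0,"dy":0,"dz":-0.8,"rx":0,"ry":0,"rz":0},{"grip":0,"dx":0,"dy":0,"dz":-0.8,"rx":0,"ry":0,"rz":0},{"grip":0,"dx":0,"dy":0,"dz":-0.8,"rx":0,"ry":0,"rz":0},{"grip":0,"dx":0,"dy":0,"dz":0,"rx":0,"ry":0,"rz":0}]'; python3 go.py .37 .3 .28 100
```

```text
time: 41.98
tool_pos: [0.4769, -0.3887, 0.1483]
ee_rot: [3.136, 0.005, 1.537]
wrist_force: [-0.2, -0.1, -1.2]
width: 0.0132
time: 43.1
tool_pos: [0.4763, -0.388, 0.3042]
ee_rot: [3.131, 0.01, 1.537]
wrist_force: [-0.1, -0.2, -3.3]
width: 0.0138
turn units [ 0.1   0.12 -2.39] | shift units after turn [27.84  0.59  0.97] | t 43.1 pos [ 0.4763 -0.388   0.3042] yaw 88.05 F [-0.1 -0.2 -3.3] w 0.0138
```

Run:
```python
from h import *
t=cams.snapshot("top"); s=cams.snapshot("scene")
save(t,"k_top",(120,130,220,220),8); save(s,"k_scene",(300,150,370,240),8)
a=tri([(t,(147.6,156.8)),(s,(340,184.6))]); b=tri([(t,(153.4,190.4)),(s,(327.4,162.3))])
print("posttop",a,"tip",b, np.degrees(np.arctan2(a[1]-b[1],a[0]-b[0])))
# model reprojection
yaw=np.radians(10)
for seat in ((.469,.3895),):
    u=np.array([np.cos(yaw),np.sin(yaw),0]); c=np.array([*seat,0])
    for n,d,z in (("seat",0,.215),("tip",-.045,.235),("post",.065,.223),("postbase",.065,.012),("footback",.0,.012)):
        X=c+u*d+[0,0,z]; print(n,np.round(proj(t,X),1),np.round(proj(s,X),1))
```

```text
posttop [0.53356869 0.40364971 0.2192717 ] tip [0.43236026 0.38570249 0.22168581] 10.055687619352376
seat [152.5 178.3] [330.5 171.3]
tip [153.5 192.9] [326.3 158.1]
post [147.7 156.8] [338.9 183.9]
postbase [164.6 163.7] [328.1 220.3]
footback [168.  181.6] [321.4 206.8]
```

View pics/k_top.png

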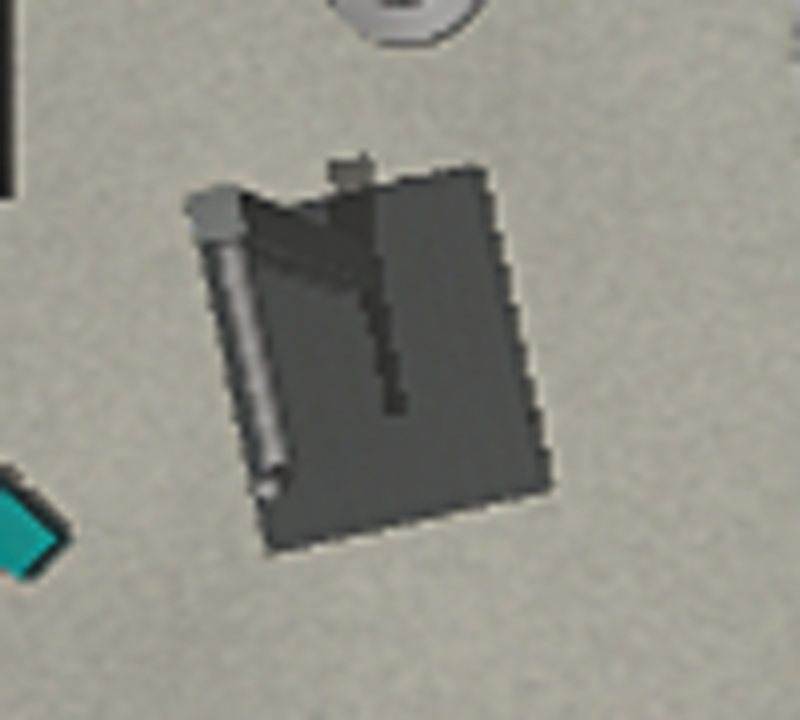

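View pics/k_scene.png

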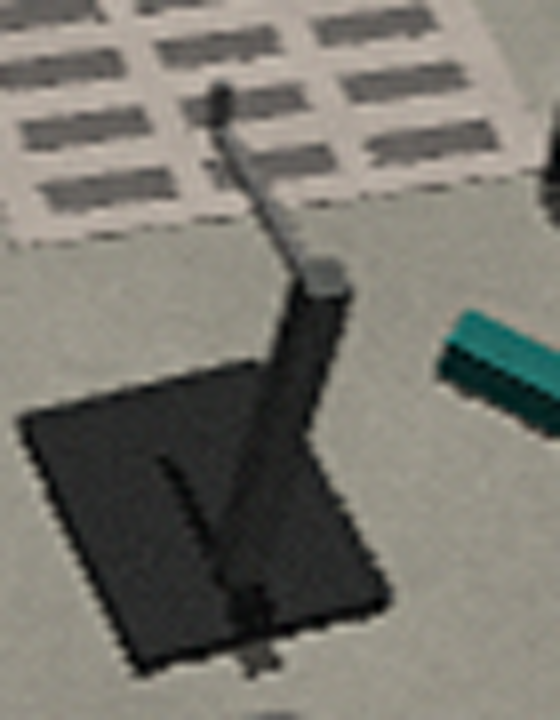

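```bash
python3 -m inch '[{"grip":0,"dx":0.2,"dy":0,"dz":0,"rx":0.1,"ry":0.12,"rz":-0.5},{"grip":0,"dx":0.4,"dy":0,"dz":0,"rx":0,"ry":0,"rz":-0.6},{"grip":0,"dx":0.6,"dy":0,"dz":0,"rx":0,"ry":0,"rz":-0.6},{"grip":0,"dx":0.8,"dy":0,"dz":0,"rx":0,"ry":0,"rz":-0.5},{"grip":0,"dx":1,"dy":0,"dz":0,"rx":0,"ry":0,"rz":-0.2},{"grip":0,"dx":1,"dy":0,"dz":0,"rx":0,"ry":0,"rz":0},{"grip":0,"dx":1,"dy":0,"dz":0,"rx":0,"ry":0,"rz":0},{"grip":0,"dx":1,"dy":0,"dz":0,"rx":0,"ry":0,"rz":0},{"grip":0,"dx":1,"dy":0,"dz":0,"rx":0,"ry":0,"rz":0},{"grip":0,"dx":0.8,"dy":0,"dz":0,"rx":0,"ry":0,"rz":0},{"grip":0,"dx":0.5,"dy":0,"dz":0,"rx":0,"ry":0,"rz":0}]'; python3 go.py .361 .371 .281 100.5
```

```text
time: 44.58
tool_pos: [0.4385, -0.1705, 0.293]
ee_rot: [-3.128, -0.02, 1.76]
wrist_force: [-0.2, -0.4, -3.2]
width: 0.0139
turn units [-0.15 -0.23  0.07] | shift units after turn [21.86  0.9   0.48] | t 44.58 pos [ 0.4385 -0.1705  0.293 ] yaw 100.86 F [-0.2 -0.4 -3.2] w 0.0139
```

```bash
python3 -m inch '[{"grip":0,"dx":0.5,"dy":0,"dz":-0.2,"rx":-0.15,"ry":-0.23,"rz":0.05},{"grip":0,"dx":0.8,"dy":0,"dz":0,"rx":0,"ry":0,"rz":0},{"grip":0,"dx":1,"dy":0,"dz":0,"rx":0,"ry":0,"rz":0},{"grip":0,"dx":1,"dy":0,"dz":0,"rx":0,"ry":0,"rz":0},{"grip":0,"dx":1,"dy":0,"dz":0,"rx":0,"ry":0,"rz":0},{"grip":0,"dx":1,"dy":0,"dz":0,"rx":0,"ry":0,"rz":0},{"grip":0,"dx":1,"dy":0,"dz":0,"rx":0,"ry":0,"rz":0},{"grip":0,"dx":1,"dy":0,"dz":0,"rx":0,"ry":0,"rz":0},{"grip":0,"dx":1,"dy":0,"dz":0,"rx":0,"ry":0,"rz":0},{"grip":0,"dx":0.8,"dy":0,"dz":0,"rx":0,"ry":0,"rz":0},{"grip":0,"dx":0.5,"dy":0,"dz":0,"rx":0,"ry":0,"rz":0},{"grip":0,"dx":0,"dy":0,"dz":0,"rx":0,"ry":0,"rz":0}]'; python3 go.py .361 .371 .281 100.5
```

```text
time: 46.08
tool_pos: [0.3897, 0.0791, 0.2994]
ee_rot: [3.137, 0.001, 1.757]
wrist_force: [-0.6, 0.6, -3.4]
width: 0.0136
turn units [0.06 0.02 0.03] | shift units after turn [11.69  1.    0.74] | t 46.08 pos [0.3897 0.0791 0.2994] yaw 100.66 F [-0.6  0.6 -3.4] w 0.0136
```

```bash
python3 -m inch '[{"grip":0,"dx":0.5,"dy":0,"dz":0,"rx":0.06,"ry":0,"rz":0},{"grip":0,"dx":0.8,"dy":0,"dz":0,"rx":0,"ry":0,"rz":0},{"grip":0,"dx":1,"dy":0,"dz":0,"rx":0,"ry":0,"rz":0},{"grip":0,"dx":1,"dy":0,"dz":0,"rx":0,"ry":0,"rz":0},{"grip":0,"dx":1,"dy":0,"dz":0,"rx":0,"ry":0,"rz":0},{"grip":0,"dx":1,"dy":0,"dz":0,"rx":0,"ry":0,"rz":0},{"grip":0,"dx":1,"dy":0,"dz":0,"rx":0,"ry":0,"rz":0},{"grip":0,"dx":1,"dy":0,"dz":0,"rx":0,"ry":0,"rz":0},{"grip":0,"dx":1,"dy":0,"dz":0,"rx":0,"ry":0,"rz":0},{"grip":0,"dx":0.8,"dy":0,"dz":0,"rx":0,"ry":0,"rz":0},{"grip":0,"dx":0.5,"dy":0,"dz":0,"rx":0,"ry":0,"rz":0},{"grip":0,"dx":0,"dy":0,"dz":0,"rx":0,"ry":0,"rz":0}]'; python3 go.py .361 .371 .281 100.5
```

```text
time: 47.58
tool_pos: [0.3465, 0.3228, 0.2971]
ee_rot: [-3.137, 0.004, 1.744]
wrist_force: [-0.0, -0.1, -2.7]
width: 0.0141
turn units [-0.06  0.04 -0.11] | shift units after turn [1.79 0.92 0.64] | t 47.58 pos [0.3465 0.3228 0.2971] yaw 99.94 F [-0.  -0.1 -2.7] w 0.0141
```

```bash
python3 -m inch '[{"grip":0,"dx":0.5,"dy":0,"dz":0.2,"rx":-0.06,"ry":0.04,"rz":-0.1},{"grip":0,"dx":0.6,"dy":0.2,"dz":0.2,"rx":0,"ry":0,"rz":0},{"grip":0,"dx":0.5,"dy":0.3,"dz":0.2,"rx":0,"ry":0,"rz":0},{"grip":0,"dx":0.1,"dy":0,"dz":0,"rx":0,"ry":0,"rz":0},{"grip":0,"dx":0,"dy":0,"dz":0,"rx":0,"ry":0,"rz":0}]'; python3 go.py .361 .371 .281 100.5;  python3 -c "
from h import *
w=cams.snapshot('wrist'); save(w,'l_wrist',None,1.5)
t=cams.snapshot('top');s=cams.snapshot('scene'); save(t,'l_top',(120,130,220,230),6); save(s,'l_scene',(270,120,380,240),6)"
```

```text
time: 48.2
tool_pos: [0.3522, 0.3688, 0.2803]
ee_rot: [-3.141, 0.001, 1.751]
wrist_force: [-0.6, 0.3, -3.4]
width: 0.0138
turn units [-0.    0.01 -0.03] | shift units after turn [ 0.02  0.36 -0.03] | t 48.2 pos [0.3522 0.3688 0.2803] yaw 100.34 F [-0.6  0.3 -3.4] w 0.0138
```

View pics/l_wrist.png

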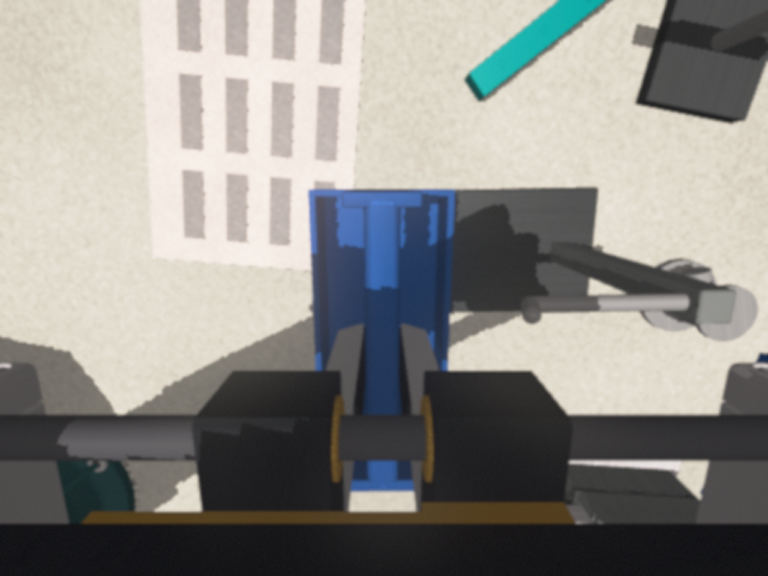

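View pics/l_top.png

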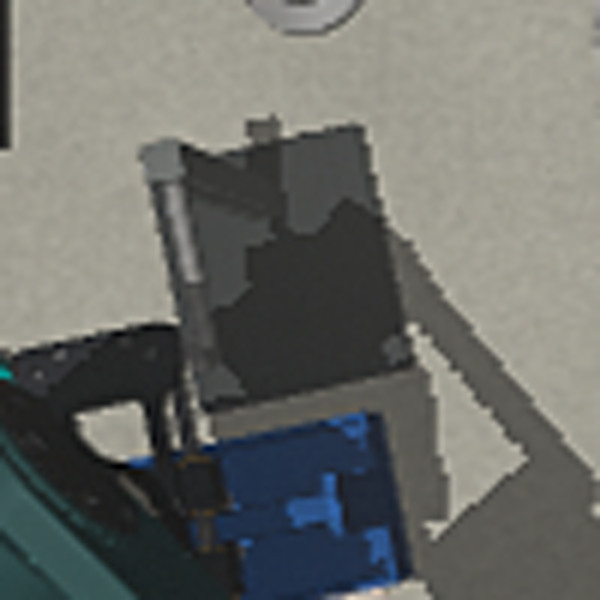

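View pics/l_scene.png

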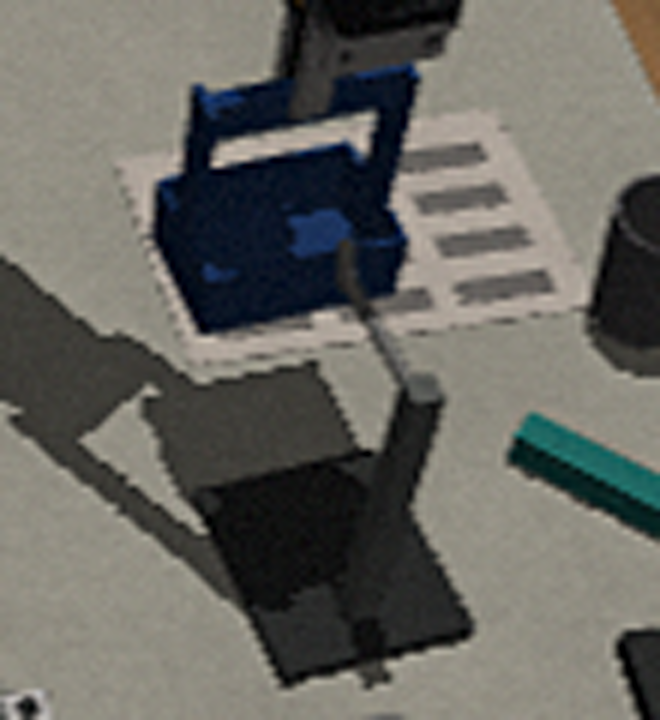

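Run:
```python
from h import *
w=cams.snapshot("wrist")
f=lambda a:(a[0]/1.5,a[1]/1.5)
tip=onz(w,f((531,305)),.235); post=onz(w,f((714,303)),.223); tb=onz(w,f((545,304)),.212); near=onz(w,f((688,302)),.210)
print("tip",tip,"post",post,"armbend",tb,"postface",near,"yaw",np.degrees(np.arctan2(post[1]-tb[1],post[0]-tb[0])))
u=np.array([np.cos(np.radians(10.5)),np.sin(np.radians(10.5))])
print("seat from post",post[:2]-.065*u,"from tip",tip[:2]+.045*u)
p,Rm=pose(); g=p
print("handle y offset vs seat est:", (np.array([.469,.391])-g[:2])@u,(np.array([.469,.391])-g[:2])@[-u[1],u[0]])
```

```text
tip [0.42757467 0.39092863 0.235     ] post [0.5319943  0.40757416 0.223     ] armbend [0.4449852  0.38807796 0.212     ] postface [0.52798145 0.40379019 0.21      ] yaw 12.629697679115065
seat from post [0.46808273 0.39572885] from tip [0.47182114 0.39912923]
handle y offset vs seat est: 0.11895562650190977 0.000977167567699872
```

```bash
python3 -m inch '[{"grip":0,"dx":0.1,"dy":0.4,"dz":0,"rx":0,"ry":0,"rz":0},{"grip":0,"dx":0,"dy":0.5,"dz":0,"rx":0,"ry":0,"rz":0},{"grip":0,"dx":0,"dy":0.5,"dz":0,"rx":0,"ry":0,"rz":0},{"grip":0,"dx":0,"dy":0.5,"dz":0,"rx":0,"ry":0,"rz":0},{"grip":0,"dx":0,"dy":0.4,"dz":0,"rx":0,"ry":0,"rz":0},{"grip":0,"dx":0,"dy":0,"dz":0,"rx":0,"ry":0,"rz":0}]'; python3 go.py .462 .393 .281 100.5;  python3 -c "
from h import *
s=cams.snapshot('scene'); save(s,'l2_scene',(270,120,380,240),6)"
```

```text
time: 49.15
tool_pos: [0.4137, 0.3814, 0.2808]
ee_rot: [3.14, 0.001, 1.749]
wrist_force: [-0.5, 0.4, -2.9]
width: 0.0136
turn units [ 0.02  0.01 -0.06] | shift units after turn [ 0.1   1.99 -0.01] | t 49.15 pos [0.4137 0.3814 0.2808] yaw 100.2 F [-0.5  0.4 -2.9] w 0.0136
```

View pics/l2_scene.png

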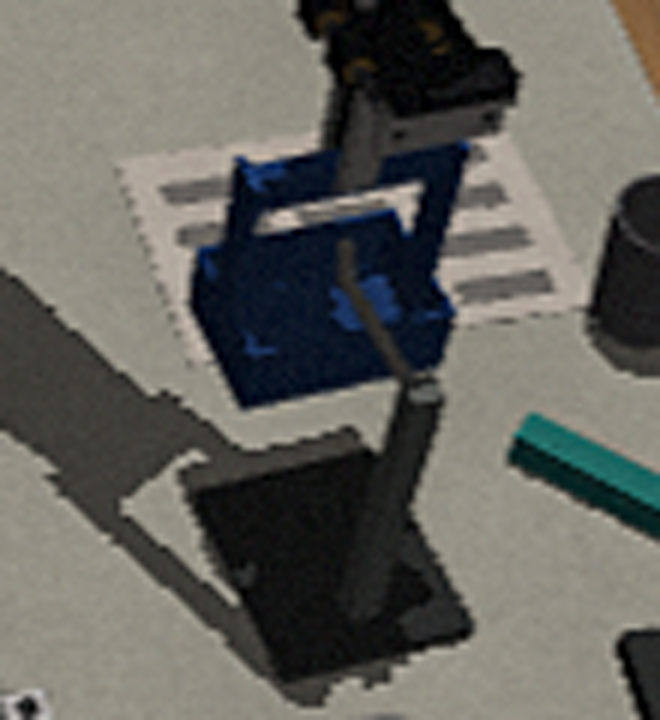

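```bash
python3 -m inch '[{"grip":0,"dx":0.1,"dy":0.4,"dz":0,"rx":0,"ry":0,"rz":0},{"grip":0,"dx":0,"dy":0.5,"dz":0,"rx":0,"ry":0,"rz":0},{"grip":0,"dx":0,"dy":0.5,"dz":0,"rx":0,"ry":0,"rz":0},{"grip":0,"dx":0,"dy":0.4,"dz":0,"rx":0,"ry":0,"rz":0},{"grip":0,"dx":0,"dy":0,"dz":0,"rx":0,"ry":0,"rz":0}]'; python3 go.py .462 .393 .2383 100.5;  python3 -c "
from h import *
s=cams.snapshot('scene'); save(s,'l3_scene',(270,120,380,240),6)
w=cams.snapshot('wrist'); save(w,'l3_wrist',None,1.5)"
```

```text
time: 49.82
tool_pos: [0.46, 0.3928, 0.281]
ee_rot: [3.14, 0.0, 1.75]
wrist_force: [0.4, 0.3, -2.6]
width: 0.0138
turn units [ 0.02  0.01 -0.05] | shift units after turn [-0.01  0.08  1.71] | t 49.83 pos [0.46   0.3928 0.281 ] yaw 100.25 F [ 0.4  0.3 -2.6] w 0.0138
```

View pics/l3_scene.png

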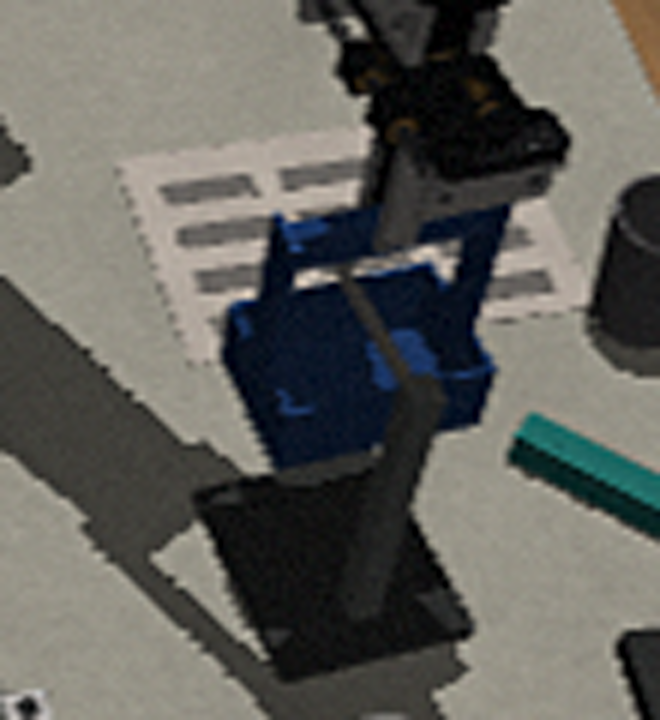

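View pics/l3_wrist.png

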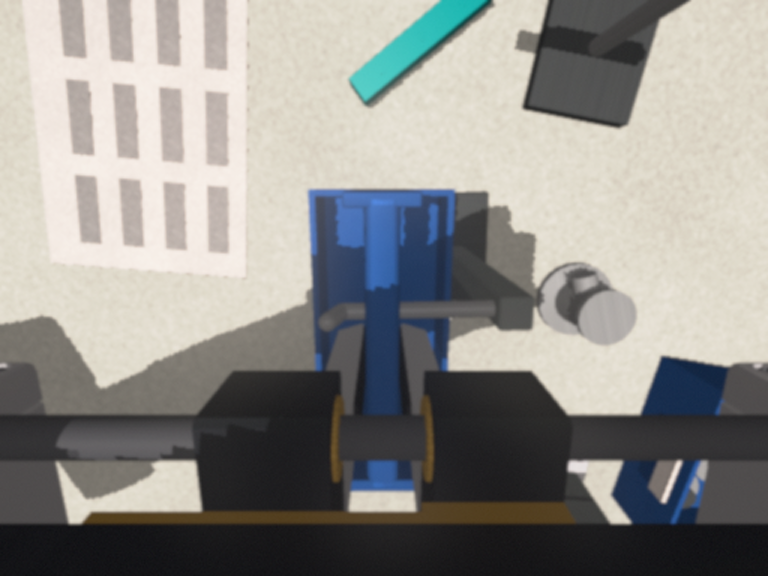

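```bash
python3 -m inch '[{"grip":0,"dx":0,"dy":0.05,"dz":0.3,"rx":0,"ry":0,"rz":0},{"grip":0,"dx":0,"dy":0,"dz":0.4,"rx":0,"ry":0,"rz":0},{"grip":0,"dx":0,"dy":0,"dz":0.4,"rx":0,"ry":0,"rz":0},{"grip":0,"dx":0,"dy":0,"dz":0.2,"rx":0,"ry":0,"rz":0}]'; python3 -m inch '[{"grip":0,"dx":0,"dy":0,"dz":0.15,"rx":0,"ry":0,"rz":0},{"grip":0,"dx":0,"dy":0,"dz":0.1,"rx":0,"ry":0,"rz":0}]';python3 -m inch '[{"grip":0,"dx":0,"dy":0,"dz":0.1,"rx":0,"ry":0,"rz":0},{"grip":0,"dx":0,"dy":0,"dz":0.1,"rx":0,"ry":0,"rz":0}]'; python3 go.py .462 .393 .2383 100.5
```

```text
time: 50.42
tool_pos: [0.4595, 0.3929, 0.2466]
ee_rot: [3.14, 0.0, 1.751]
wrist_force: [-0.0, 1.6, -3.3]
width: 0.0137
time: 50.68
tool_pos: [0.4592, 0.3928, 0.2395]
ee_rot: [3.141, 0.001, 1.751]
wrist_force: [0.5, 0.4, -3.8]
width: 0.0136
time: 50.92
tool_pos: [0.4593, 0.3929, 0.2381]
ee_rot: [3.138, -0.001, 1.751]
wrist_force: [-3.6, -1.9, 7.2]
width: 0.0135
turn units [ 0.04 -0.01 -0.03] | shift units after turn [-0.02  0.11 -0.01] | t 50.92 pos [0.4593 0.3929 0.2381] yaw 100.34 F [-3.6 -1.9  7.2] w 0.0135
```

```bash
python3 -m inch '[{"grip":0.3,"dx":0,"dy":0,"dz":0,"rx":0,"ry":0,"rz":0},{"grip":0.3,"dx":0,"dy":0,"dz":0,"rx":0,"ry":0,"rz":0},{"grip":0.3,"dx":0,"dy":0,"dz":0,"rx":0,"ry":0,"rz":0}]'; python3 -m inch '[{"grip":0.3,"dx":0,"dy":0,"dz":-0.4,"rx":0,"ry":0,"rz":0},{"grip":0.3,"dx":0,"dy":0,"dz":-0.8,"rx":0,"ry":0,"rz":0},{"grip":0.3,"dx":0,"dy":0,"dz":-1,"rx":0,"ry":0,"rz":0},{"grip":0.3,"dx":0,"dy":0,"dz":-1,"rx":0,"ry":0,"rz":0},{"grip":0.3,"dx":-0.5,"dy":-0.5,"dz":-1,"rx":0,"ry":0,"rz":0},{"grip":0.3,"dx":-1,"dy":-1,"dz":-0.5,"rx":0,"ry":0,"rz":0},{"grip":0.3,"dx":-1,"dy":-1,"dz":0,"rx":0,"ry":0,"rz":0},{"grip":0.3,"dx":-1,"dy":-1,"dz":0,"rx":0,"ry":0,"rz":0},{"grip":0.3,"dx":-1,"dy":-1,"dz":0,"rx":0,"ry":0,"rz":0},{"grip":0.3,"dx":-1,"dy":-1,"dz":0,"rx":0,"ry":0,"rz":0},{"grip":0.3,"dx":0,"dy":0,"dz":0,"rx":0,"ry":0,"rz":0}]';  python3 -c "
from h import *
s=cams.snapshot('scene'); t=cams.snapshot('top'); save(s,'n_scene',None,1.5); save(t,'n_top',None,1.5)
save(s,'n_sc',(270,120,380,240),6); save(t,'n_blk',(210,80,360,220),5)"
```

```text
time: 51.3
tool_pos: [0.4603, 0.3936, 0.2399]
ee_rot: [3.133, -0.003, 1.751]
wrist_force: [-0.1, 0.5, -0.0]
width: 0.0283
time: 52.68
tool_pos: [0.3467, 0.2294, 0.3658]
ee_rot: [3.124, -0.005, 1.751]
wrist_force: [0.0, 0.8, -0.1]
width: 0.0281
```

View pics/n_sc.png

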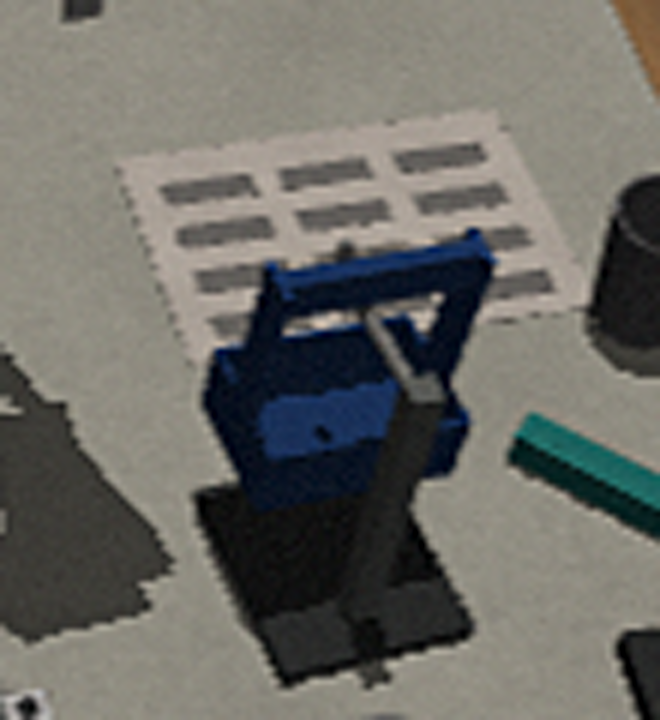

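View pics/n_top.png

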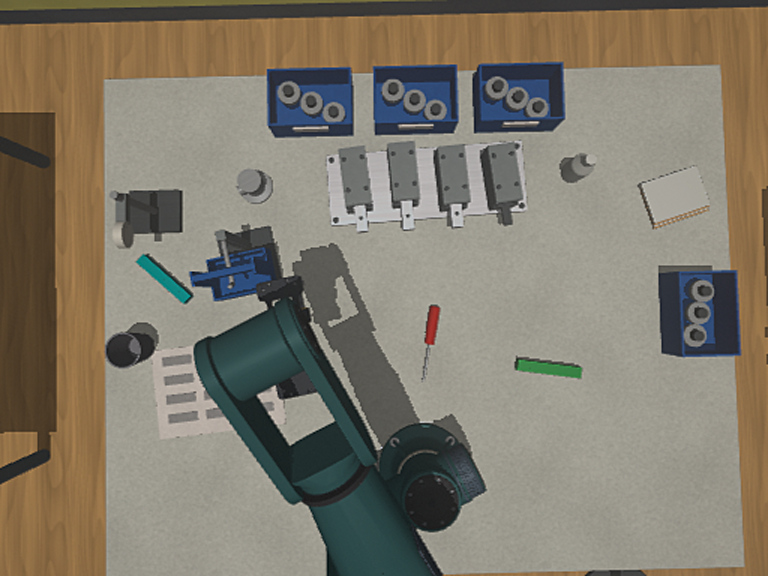

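View pics/n_blk.png

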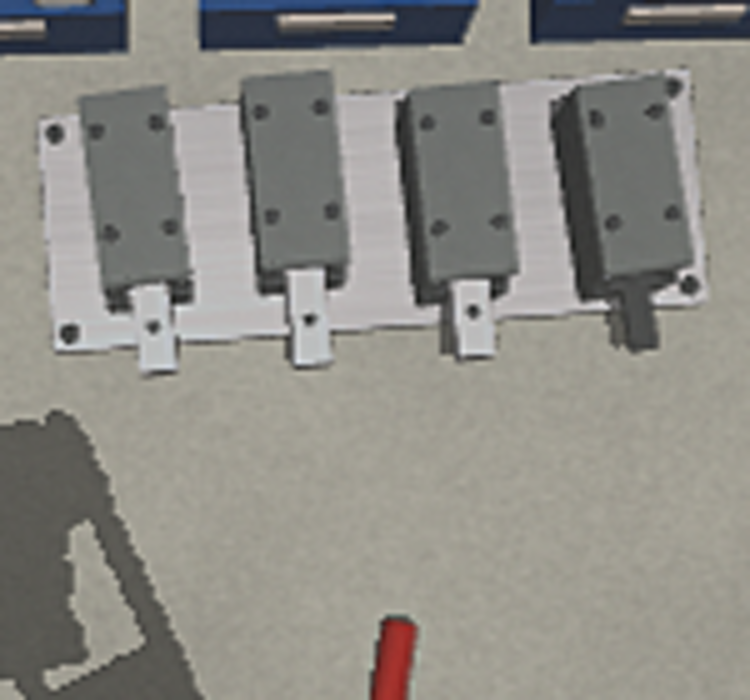

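```bash
python3 -m inch '[{"grip":0.3,"dx":-1,"dy":-0.5,"dz":0,"rx":0,"ry":0,"rz":0},{"grip":0.3,"dx":-1,"dy":-0.5,"dz":0,"rx":0,"ry":0,"rz":0},{"grip":0.3,"dx":-1,"dy":0,"dz":0,"rx":0,"ry":0,"rz":0},{"grip":0.3,"dx":-1,"dy":0,"dz":0,"rx":0,"ry":0,"rz":0},{"grip":0.3,"dx":0,"dy":0,"dz":0,"rx":0,"ry":0,"rz":0},{"grip":0.3,"dx":0,"dy":0,"dz":0,"rx":0,"ry":0,"rz":0},{"grip":0.3,"dx":0,"dy":0,"dz":0,"rx":0,"ry":0,"rz":0},{"grip":0.3,"dx":0,"dy":0,"dz":0,"rx":0,"ry":0,"rz":0},{"grip":0.3,"dx":0,"dy":0,"dz":0,"rx":0,"ry":0,"rz":0},{"grip":0.3,"dx":0,"dy":0,"dz":0,"rx":0,"ry":0,"rz":0},{"grip":0.3,"dx":0,"dy":0,"dz":0,"rx":0,"ry":0,"rz":0},{"grip":0.3,"dx":0,"dy":0,"dz":0,"rx":0,"ry":0,"rz":0}]';  python3 -c "
from h import *
s=cams.snapshot('scene'); t=cams.snapshot('top')
save(s,'o_sc',(290,140,370,230),8); save(t,'o_st',(110,140,210,220),7)
# rear-end centres at top face z .086 from crop pixels
m={'A':((.6092,.1309),6.45,(159,370)),'B':((.6177,.0269),3.85,(311,364)),'C':((.6079,-.0855),4.69,(475,355))}
for k,(mo,y,px) in m.items():
    u=np.array([np.cos(np.radians(y)),np.sin(np.radians(y))]); X=onz(t,((px[0]+.5)/5+210-.5,(px[1]+.5)/5+80-.5),.084)
    print(k,'center x',(X[:2]-mo)@u+.075,'lat',(X[:2]-mo)@[-u[1],u[0]])
for q in ['caddy_handle','hook_seat','housing','oil']:
  for n,p in (('t',t),('s',s)): print(q,n,[(np.round(r['pixel'],1).tolist(),round(r['score'],2)) for r in spotter.place_of(p,q)][:2])
"
```

```text
time: 54.28
tool_pos: [0.3452, 0.1316, 0.3622]
ee_rot: [3.13, -0.007, 1.762]
wrist_force: [0.2, 0.6, -0.9]
width: 0.0282
A center x 0.018935639430845523 lat 0.00045286809133597745
B center x 0.012237142853791738 lat 4.857684711551127e-05
C center x 0.02562926615584387 lat 0.0017950612953198455
caddy_handle t [([150.4, 179.9], 0.61), ([270.3, 133.2], 0.39)]
caddy_handle s [([333.2, 166.4], 0.57)]
hook_seat t [([153.0, 178.7], 0.96), ([340.4, 138.7], 0.6)]
hook_seat s [([329.5, 172.1], 0.82)]
housing t [([171.1, 120.9], 0.95)]
housing s [([329.1, 254.7], 0.94)]
oil t [([380.0, 115.1], 0.83), ([303.3, 131.2], 0.64)]
oil s [([111.9, 275.7], 0.8)]
```

View pics/o_sc.png

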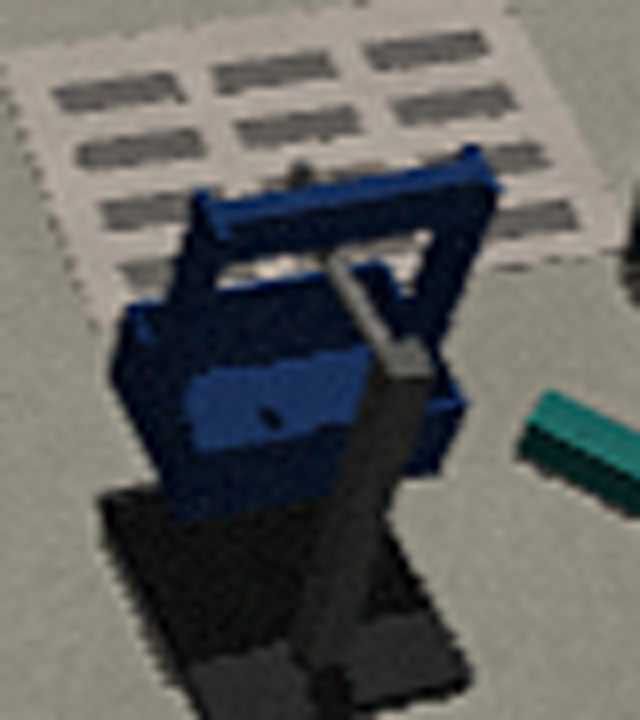

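View pics/o_st.png

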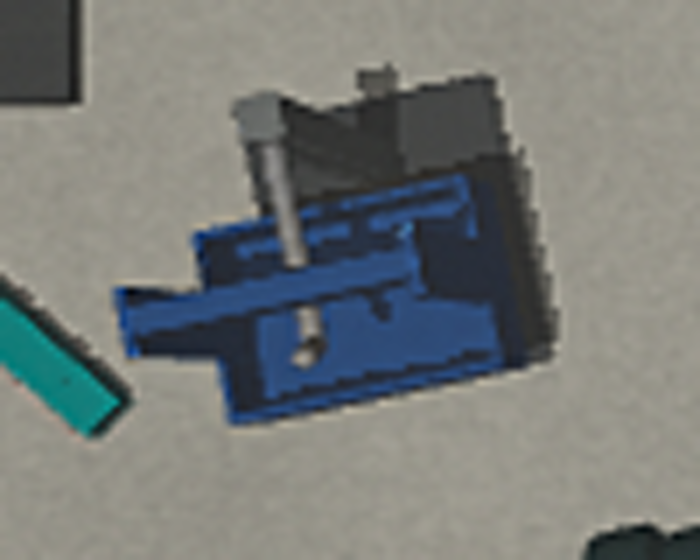

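```bash
python3 -c "
from h import *
t=cams.snapshot('top'); s=cams.snapshot('scene')
for a,b in (((150.4,179.9),(333.2,166.4)),((110+268/7,140+298/7),(290+350/8,140+197/8))):
    X=tri([(t,a),(s,b)]); u=np.array([np.cos(.183),np.sin(.183)]); d=X[:2]-[.469,.393]; print(X,d@u,d@[-u[1],u[0]],X[2]-.215)
L=tri([(t,(110+122/7,140+312/7)),(s,(290+480/8,140+160/8))]); Rr=tri([(t,(110+415/7,140+268/7)),(s,(290+205/8,140+200/8))]); print('ends',L,Rr)
robot.close_job(); print(robot.get_obs()['time'])
"
```

```text
[0.46353759 0.39387651 0.2327108 ] -0.005211687541777438 0.0018559260563670687 0.017710796150346347
[0.45562133 0.39889706 0.23288611] -0.012082124632704007 0.008233250880736105 0.01788611378637897
ends [0.45041969 0.45496402 0.2450718 ] [0.46574812 0.33288872 0.2481907 ]
the job is handed in; nothing more can be done
the job is handed in; nothing more can be done
```

I put all three aluminium bars home in their own slots, hung the blue caddy on the hook, and handed the job in. No verdict was given. Only three bars were on the table, so the right-hand block stayed empty.

- **Bars:** I pushed each one again from behind with closed fingers. The bars did not move under about 38–44 N. The final top view puts their centres 18.9, 12.2 and 25.6 mm past the slot mouths (left to right), and the push contact positions agree.
- **One disagreement:** an early wrist-camera estimate put the third bar at 21.3 mm. I took that before its final push, and I trust the later figures more.
- **Caddy:** about 54 s in, it was steady over two looks 1.6 s apart, with the grip level to about 3 mm end to end. Its handle was about 5–12 mm short of the hook's middle, 2–8 mm off to the side and 18 mm above the arm, all within the limits.
- **Everything else:** the arm never went near the pump housing, the oil bottle or the green and turquoise look-alikes, and the pictures showed no change in them. The gripper was clear of everything at hand-in. I saw no knocked bar and no grip slip.

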